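Scrape broken shards off a sorting board and snap the waste cover shut

ROBOT

A 7-joint arm with a two-finger parallel gripper is mounted at the origin on the work surface. World frame = base frame: x ahead of the robot, y to its left, z up, the work surface at z = 0. Lengths are in mm, angles in degrees, forces in N, time in s.
With the tool pointing down it reaches from about 425 to 925 mm from the base axis. Payload 6.8 kg.
Tool frame: the origin (TCP) lies midway between the tips of the shut fingers; the grasp point (between the pads) lies 19 mm behind it; z points along the fingers, y is the direction in which the jaws open and shut (so a half turn about z gives the same grasp; the last joint's range is limited). The gripper opens to 88 mm and grips with 3 to 60 N. Pads are 20 mm wide; open, the fingers measure 115 mm over their backs; the gripper's body (75 mm by 178 mm) begins 61 mm behind the grasp point.
Start: joints at [-74.376, 27.33, 1.283, 89.118, -0.659, 63.558, -4.761], TCP at [250.87, 626.667, 222.664] pointing down, gripper open.
Joint ranges: [-169.35, 169.35], [-19.33, 120.38], [-80.79, 83.38], [13.8, 139.57], [-78.32, 258.32], [9.67, 109.79], [-169.56, 169.56]. Speed limits (degrees/s): [136.94, 136.94, 180, 180, 180, 180, 180].

INTERFACE

Orientations are given as a 3x3 rotation matrix whose columns are the frame's x, y, z axes.
In Python, from rig import telemetry, snapshot, job, models gives the robot as it stands.
- The arm moves only by the tool send_rows, never from a script. Its argument "series" is a list of rows, each a list of 3 entries, a list of its own where there are three numbers: the closure in counts, from 0 (fully open) to 255 (shut), then the shift along the tool's x, y, z in m, then the turn, a rotation vector about the tool's x, y, z in degrees. A call has exactly 5 rows; each row is the pose to reach, as a shift and turn from the pose commanded when the call began, along the tool's axes at that moment; what a row does not reach only later rows make up. A row lasts 1/12 s, in which the tool goes at most 41.7 mm and 7.16 degrees, less where a joint would pass 70% of its speed; a pose out of reach is approached as far as the arm can. A call with a gripper value outside its range is refused whole. The fingers move at their own pace and stop on an object; "grip_force" is the grip in N (left out, the last holds). Time passes only in rows, so rows that repeat a pose let the fingers close, or fill a call up. It gives the time, the measured TCP pose, the force and the opening at its end, in the units of the state.
- telemetry.read_state(): the state, without advancing time (a new reading comes with each control period).
- snapshot(name): name is "scene" or "side" or "wrist"; returns a dict with "image" (400x640x3 uint8, blue, green, red), "z_map" (400x640 float32, mm along the optical axis (not along the pixel's ray), 0 where there is no reading), "K" (3x3 intrinsics, pixels), "distortion" ([k1, k2, p1, p2, k3] as OpenCV has them; the pictures are not rectified), "pose" (4x4, takes a point from camera to world coordinates). Camera axes: x right, y down, z forward; pixel columns grow to the right and rows downward; lengths in mm; the calibration is good to about 2 mm. A picture is of the moment at which its call begins.
- job.hand_in(): hands the job in, once; it reports no verdict.
Trained networks look in a picture, given as the dict that the camera call returned (one of the last four; its "shot" number tells which), for a name from the list of things; names that differ only in an ending like _2 or _b are one class to them, and where a whole thing is asked for, a point or a joint stands for the part that bears it (a point fixed in the world has none). Each returns a list of dicts, best first, with "confidence" (0 to 1); they miss things now and then, are a little off and sometimes report something else, mostly with a low value. They report only what shows in the picture. A call takes as long as a camera call. They do not tell look-alikes from the thing itself.
- models.trace(name, picture): "region" (400x640 bool, what is visible of it) and "position" ([row, column] in pixels, amid what is visible of it).
The state is a dict: "t": time; "joints": joint angles; "dq": joint speeds; "effort": joint torques, N m; "tcp_pos": TCP position; "orientation": TCP orientation; "contact_force": force on the tool from outside, world axes, zero at the start; "torque": the same for the moment, N m; "gripper_width": finger opening in mm.
Only numpy, scipy, OpenCV 4.12 (cv2) and the standard library are available. Lean on these libraries where they do the work, as an engineer would, in place of code of your own. Each camera call takes 0.05 s, during which the arm holds its last target.

TASK

Take the green scraper block from its rest and, with it, wipe all five broken plastic shards off the steel panel of the sorting board into the waste trough at the panel's open end, never touching the shards with the gripper. Then set the scraper back down in its rest, standing upright as it was (do not let it fall). Last, swing the trough's blue cover down and press it until the catches snap and hold it fully shut, without shifting the box of pipette tips nearby.

Things in the scene. Friction and masses are not known exactly. Their poses are not given: they have to be found in the camera images.
- scraper_center (a point): scraper block, 0.3 kg (varies), upright in its rest: green foot 136 mm long (x) x 36 mm thick (y) x 34 mm high, rubber underside; centred on it a black grip block 70 (x) x 28 (y) x 50 mm high. Point: the centre, 42 mm above the underside (the grip reaches from 8 mm below to 42 mm above it); z up. Grasp the grip across its 28 mm; either long face may push. May stand left or right of the board
- rest: grey open tray, fixed, 168 mm long (x) x 74 mm (y), rim 16 mm high, walls 4 mm: the scraper's rest. The origin is at the centre of its underside on the table; the scraper's foot lies along its x
- rest_floor (a point): the centre of the rest's inner floor, 4 mm above the table; x along its length. The inner floor measures 160 x 66 mm. The scraper's centre stands 42 mm above it when parked
- station: sorting board, fixed, 362 mm long (y) x 166 mm wide (x), origin on the table on its centre line. Steel panel from y = -190 to +50 mm, top at height 70 mm; curbs 8 mm wide, up to height 88 mm, along both sides and the closed end (y = -190), so 150 x 232 mm are free. At y = +50 mm the panel ends open; beyond it lies the waste trough with the cover hinged at its far end
- panel_start (a point): middle of the panel's strip that is free of shards, on the panel's surface (height 70 mm) at the board's y = -153 mm; axes as the board's. Set the scraper down here, foot along x: the shards lie between y = -115 and +53 mm, the end curb's inner face is at y = -182 mm
- panel_end (a point): middle of the panel's open edge, on its surface (height 70 mm), board's y = +50 mm; axes as the board's. The trough begins here: inside 150 mm wide (x), from y = 50 to 166 mm, floor at height 6 mm, rim at 70 mm
- cover (a joint): blue trough cover 188 mm wide, 118 long, 5 thick; hinge along the board's x. 0 = shut (level, top face at height 75 mm), 1.57 = upright, stop at 1.9; starts at 1.45 to 1.75. A stiff hinge (0.1 N m) keeps it where it is left. From 0.12 rad down, 26 mm tabs under its side edges meet two spring catches that take 5 to 15 N at the free edge; past 0.05 rad they snap and hold it at 0
- cover_hinge (a point): middle of the cover's hinge axis and of its thickness, at the board's y = +172 mm, height 72.5 mm; with the cover shut its axes are the board's
- cover_press (a point): middle of the yellow strip on the cover's outer (upper) face near its free edge, where to push: 103 mm from the hinge axis, 2.5 mm out from the cover's middle plane; axes turn with the cover (z out of the outer face, -y to the free edge). While the cover stands open the outer face looks away from the panel
- chip1_center (a point): loose pink shard of broken plastic plate, 40 x 26 x 13 mm: flat, 5 mm thick, with a rim 4 mm wide along one edge up to 13 mm, lying on the panel; the point is 5 mm above its underside, in the middle of the flat piece
- chip2_center (a point): loose orange shard of broken plastic plate, 38 x 28 x 13 mm: flat, 5 mm thick, with a rim 4 mm wide along one edge up to 13 mm, lying on the panel; the point is 5 mm above its underside, in the middle of the flat piece
- chip3_center (a point): loose blue shard of broken plastic plate, 40 x 24 x 13 mm: flat, 5 mm thick, with a rim 4 mm wide along one edge up to 13 mm, lying on the panel; the point is 5 mm above its underside, in the middle of the flat piece
- chip4_center (a point): loose pink shard of broken plastic plate, 36 x 26 x 13 mm: flat, 5 mm thick, with a rim 4 mm wide along one edge up to 13 mm, lying on the panel; the point is 5 mm above its underside, in the middle of the flat piece
- chip5_center (a point): loose orange shard of broken plastic plate, 38 x 24 x 13 mm: flat, 5 mm thick, with a rim 4 mm wide along one edge up to 13 mm, lying on the panel; the point is 5 mm above its underside, in the middle of the flat piece
- tipbox: bystander: loose dark blue box of pipette tips, 125 x 85 x 72 mm, origin at the centre of its underside; stands on the side of the board where the rest is not
Mind the look-alikes: they are no part of the job. Of the things that look like the part that bears scraper_center, the middle-sized one is meant.

How it is judged (in metres and radians):
On the way, in this order (a step that is already met when the one before it is completed fails the run):
1. the scraper is held and lifted well clear of its rest (z of scraper_center in the frame of rest_floor above 0.08 m and contact force between the fingers and scraper above 0.5 N), for 0.2 s.
2. all five shards lie in the waste trough while the scraper is still held (x of chip1_center in the frame of station between -0.076 and 0.076 m and y of chip1_center in the frame of station between 0.05 and 0.168 m and z of chip1_center in the frame of station between 0 and 0.058 m and x of chip2_center in the frame of station between -0.076 and 0.076 m and y of chip2_center in the frame of station between 0.05 and 0.168 m and z of chip2_center in the frame of station between 0 and 0.058 m and x of chip3_center in the frame of station between -0.076 and 0.076 m and y of chip3_center in the frame of station between 0.05 and 0.168 m and z of chip3_center in the frame of station between 0 and 0.058 m and x of chip4_center in the frame of station between -0.076 and 0.076 m and y of chip4_center in the frame of station between 0.05 and 0.168 m and z of chip4_center in the frame of station between 0 and 0.058 m and x of chip5_center in the frame of station between -0.076 and 0.076 m and y of chip5_center in the frame of station between 0.05 and 0.168 m and z of chip5_center in the frame of station between 0 and 0.058 m and contact force between the fingers and scraper above 0.5 N), for 0.2 s.
3. the scraper stands upright in its rest again, let go (z of scraper_center in the frame of rest_floor between 0.036 and 0.046 m and horizontal distance between scraper_center and rest_floor below 0.03 m and angle between scraper_center's own z axis and vertical below 0.08 rad and contact force between the fingers and scraper below 0.1 N and linear speed of scraper below 0.03 m/s), for 0.2 s.
4. the cover is snapped fully shut (value of joint cover below 0.03 rad), for 0.2 s.
At the end, for the whole second after the job is handed in: All five shards lie in the trough (centres between its walls, at least 12 mm below panel level); the scraper is released and at rest in its rest (centre within 30 mm of the middle, foot on the floor, upright within 0.08 rad); the cover is held shut (within 0.03 rad) (all of step 3 and x of chip1_center in the frame of station between -0.076 and 0.076 m and y of chip1_center in the frame of station between 0.05 and 0.168 m and z of chip1_center in the frame of station between 0 and 0.058 m and x of chip2_center in the frame of station between -0.076 and 0.076 m and y of chip2_center in the frame of station between 0.05 and 0.168 m and z of chip2_center in the frame of station between 0 and 0.058 m and x of chip3_center in the frame of station between -0.076 and 0.076 m and y of chip3_center in the frame of station between 0.05 and 0.168 m and z of chip3_center in the frame of station between 0 and 0.058 m and x of chip4_center in the frame of station between -0.076 and 0.076 m and y of chip4_center in the frame of station between 0.05 and 0.168 m and z of chip4_center in the frame of station between 0 and 0.058 m and x of chip5_center in the frame of station between -0.076 and 0.076 m and y of chip5_center in the frame of station between 0.05 and 0.168 m and z of chip5_center in the frame of station between 0 and 0.058 m and value of joint cover below 0.03 rad and velocity of joint cover below 0.05 rad/s); the robot touches nothing.
It fails at once if a shard is touched by the gripper's fingers (contact force between the fingers and chip1 above 0.5 N or contact force between the fingers and chip2 above 0.5 N or contact force between the fingers and chip3 above 0.5 N or contact force between the fingers and chip4 above 0.5 N or contact force between the fingers and chip5 above 0.5 N).
It fails at once if the scraper is let fall (moves faster than 0.5 m/s while not held) (linear speed of scraper above 0.5 m/s and contact force between the fingers and scraper below 0.1 N).
It fails at once if the tip box is moved more than 30 mm (distance of tipbox from where it was at the start of the episode above 0.03 m).
It also fails if it takes over 72 s, if anything falls off the work surface, if the arm or the gripper's body presses on something with over 40 N, if the wrist force passes 120 N, or if a joint passes its speed limit or range.

## Working session

There is one attempt and no reset: what is moved stays moved. The work goes in short steps, Python scripts to look and compute and a tool call to move; the robot and the scene stay as the last step left them, time stands still between calls to the robot, and variables do not carry over. Pictures are saved under pics/ and viewed, and the job is handed in when it is done.

Besides the shell and the picture viewer there is one more tool, called after ">>>" in YAML: its name, and indented under it one key for each argument. send_rows: Moves the arm, as the interface text tells. Its arguments: {"type":"object","properties":{"series":{"type":"array"},"grip_force":{"type":"number"}},"required":["series"]}

```bash
ls; mkdir -p pics; python3 - <<'E'
from rig import telemetry, snapshot
import cv2
s=telemetry.read_state();print(s)
for n in ["scene","side","wrist"]:
    p=snapshot(n);cv2.imwrite(f"pics/{n}0.png",p["image"]);print(n,p["K"],p["pose"],p["distortion"])
E
```

```text
pics
{'t': 0.0, 'joints': array([-74.37686694,  27.37510423,   1.28056025,  89.17763421,
        -0.65977615,  63.55872375,  -4.76057957]), 'dq': array([-0.0765092 , -0.013226  ,  0.00802826,  0.03973347, -0.17851535,
        0.02435884, -0.00163527]), 'effort': array([ 9.47858666e-05, -5.82839048e+01,  1.53474603e+00, -2.72607511e+01,
       -5.42906520e-02,  1.67233846e-02,  1.65732408e-04]), 'tcp_pos': array([250.64822909, 626.08475386, 221.69501309]), 'orientation': array([[-9.28383566e-01,  3.71622986e-01, -5.56938603e-04],
       [ 3.71623382e-01,  9.28381964e-01, -1.72974214e-03],
       [-1.25760185e-04, -1.81283558e-03, -9.99998349e-01]]), 'contact_force': array([-0.78994367,  0.30872692,  0.05600135]), 'torque': array([0.02173815, 0.03999026, 0.01101503]), 'gripper_width': 87.49549192186683}
scene [[365.73743224   0.         316.75264191]
 [  0.         365.73743224 198.31501858]
 [  0.           0.           1.        ]] [[ 7.60665775e-01  4.72339902e-01 -4.45289339e-01  9.29952970e+02]
 [ 6.49076857e-01 -5.63276045e-01  5.11291825e-01 -4.22640865e+02]
 [-9.31728725e-03 -6
[... 403 characters left out ...]
96e-01  8.09831077e-01 -1.23472262e+03]
 [ 1.20051012e-02 -8.17917418e-01 -5.75210375e-01  1.03691029e+03]
 [ 0.00000000e+00  0.00000000e+00  0.00000000e+00  1.00000000e+00]] [-0.01529329  0.          0.          0.          0.        ]
wrist [[321.47766393   0.         322.3030194 ]
 [  0.         321.47766393 202.47969382]
 [  0.           0.           1.        ]] [[ 3.71404343e-01  8.94510954e-01  2.48815125e-01  1.81397038e+02]
 [ 9.28467836e-01 -3.57094373e-01 -1.02132688e-01  6.54194462e+02]
 [-2.50832721e-03  2.68949365e-01 -9.63151051e-01  3.84317967e+02]
 [ 0.00000000e+00  0.00000000e+00  0.00000000e+00  1.00000000e+00]] [-0.02596992  0.          0.          0.          0.        ]
```

View pics/scene0.png

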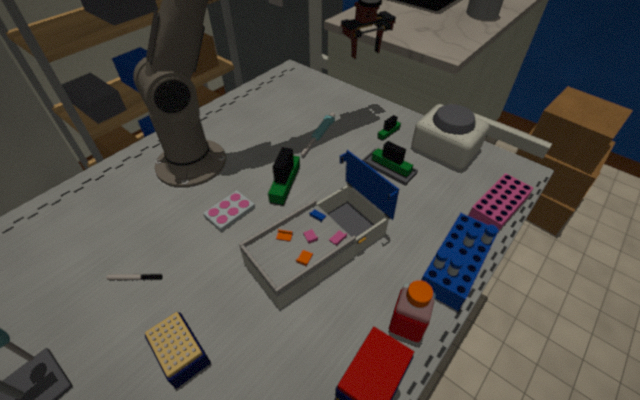

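View pics/side0.png

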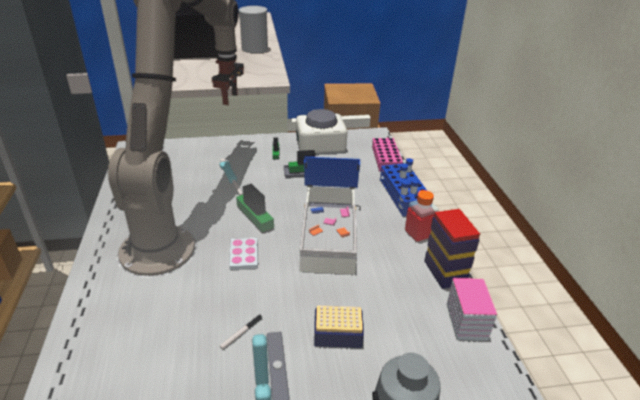

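View pics/wrist0.png

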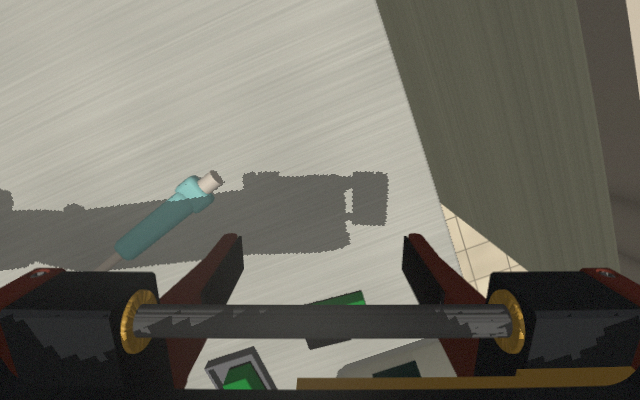

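The scene view shows three green scrapers: a small one at (389,127), one in the grey rest at (392,158), and a large one at (285,175). The board is around (315,235), with its cover open at (370,185). The dark blue box at (177,345) is probably the tip box. Next I'll measure these.

```bash
cat > h.py <<'E'
import numpy as np,cv2
from rig import telemetry, snapshot, job, models
def cloud(p,mask=None):
    z=p["z_map"]; m=(z>0) if mask is None else (mask&(z>0))
    r,c=np.nonzero(m); uv=np.stack([c,r],1).astype(np.float64)
    n=cv2.undistortPoints(uv[:,None],p["K"],np.array(p["distortion"]))[:,0]
    zz=z[r,c]; P=np.c_[n*zz[:,None],zz]
    T=p["pose"]; return P@T[:3,:3].T+T[:3,3], r,c
def proj(p,W):
    T=np.linalg.inv(p["pose"]); W=np.atleast_2d(W)
    rv=cv2.Rodrigues(T[:3,:3])[0]
    return cv2.projectPoints(W.astype(float),rv,T[:3,3],p["K"],np.array(p["distortion"]))[0][:,0]
E
python3 - <<'E'
from h import *
for n in ["scene","side"]:
    p=snapshot(n)
    for nm in ["scraper_center","rest","station","cover","tipbox","chip1_center","chip2_center","chip3_center","chip4_center","chip5_center"]:
        for d in models.trace(nm,p):
            W,_,_=cloud(p,d["region"])
            if len(W)<5: continue
            top=W[W[:,2]>np.percentile(W[:,2],95)-4]
            rc=cv2.minAreaRect(W[:,:2].astype(np.float32))
            print(n,nm,round(d["confidence"],2),np.round(d["position"]),len(W),"med",np.round(np.median(W,0)),"zr",np.round(np.percentile(W[:,2],[3,97])),"topmed",np.round(np.median(top,0)),[np.round(x) for x in rc])
E
```

```text
scene scraper_center 0.91 [158. 394.] 858 med [535. 399.  38.] zr [ 7. 88.] topmed [530. 410.  87.] [array([511., 432.]), array([126., 170.]), np.float64(44.0)]
scene scraper_center 0.78 [172. 281.] 1204 med [334. 100.  48.] zr [  4. 113.] topmed [317. 128. 112.] [array([297., 146.]), array([ 90., 235.]), np.float64(37.0)]
scene scraper_center 0.67 [128. 388.] 359 med [429. 549.  26.] zr [-1. 64.] topmed [423. 561.  63.] [array([410., 595.]), array([ 67., 175.]), np.float64(19.0)]
scene rest 0.89 [173. 388.] 388 med [544. 383.   6.] zr [ 0. 17.] topmed [549. 371.  15.] [array([527., 402.]), array([169.,  80.]), np.float64(3.0)]
scene station 0.59 [235. 322.] 10657 med [565.  13.  69.] zr [  4. 177.] topmed [588. 180. 178.] [array([526.,  98.]), array([310., 570.]), np.float64(1.0)]
scene station 0.44 [174. 386.] 465 med [542. 385.   5.] zr [-1. 17.] topmed [547. 371.  15.] [array([531., 309.]), array([170., 258.]), np.float64(3.0)]
scene cover 0.6 [184. 365.] 1787 med [591. 181. 142.] zr [ 78. 189.] topmed [590. 180. 188.] [array([536., 252.]), array([171., 315.]), np.float64(79.0)]

[... 3088 characters left out ...]
21.  40.  84.] [array([517.,  51.]), array([40., 36.]), np.float64(18.0)]
side chip3_center 0.58 [209. 317.] 51 med [513.  42.  77.] zr [71. 85.] topmed [522.  39.  84.] [array([516.,  47.]), array([31., 36.]), np.float64(79.0)]
side chip3_center 0.33 [173. 333.] 1510 med [587. 182. 136.] zr [ 80. 189.] topmed [586. 178. 187.] [array([586., 174.]), array([ 40., 183.]), np.float64(78.0)]
side chip4_center 0.66 [223. 333.] 96 med [550. -15.  74.] zr [67. 85.] topmed [560. -21.  83.] [array([551.,  -9.]), array([46., 44.]), np.float64(61.0)]
side chip5_center 0.52 [230. 315.] 106 med [494. -56.  76.] zr [69. 84.] topmed [494. -48.  82.] [array([495., -52.]), array([42., 43.]), np.float64(14.0)]
```

```bash
python3 - <<'E'
from h import *
A=[];C=[];
for n in ["scene","side"]:
    p=snapshot(n); W,r,c=cloud(p); col=p["image"][r,c].astype(int)
    b=(W[:,0]>420)&(W[:,0]<720)&(W[:,1]>-250)&(W[:,1]<260)
    m=b&(W[:,2]>85)&(W[:,2]<92)&(W[:,1]<110)
    P=W[m]; 
    # remove outliers: largest connected in grid
    rc=cv2.minAreaRect(P[:,:2].astype(np.float32));print(n,len(P),rc, np.median(P[:,2]))
    A.append(P)
    mp=b&(np.abs(W[:,2]-70)<3)&(W[:,1]<20)
    print("panel z",np.median(W[mp][:,2]))
    s=(W[:,0]>430)&(W[:,0]<640)&(W[:,1]>340)&(W[:,1]<470)
    for lo,hi in [(82,95),(30,37),(13,20)]:
        q=W[s&(W[:,2]>lo)&(W[:,2]<hi)]
        if len(q)>5: print(n,"scr",lo,len(q),q.mean(0).round(1),cv2.minAreaRect(q[:,:2].astype(np.float32)), np.median(q[:,2]))
    np.savez(f"/tmp/{n}.npz",W=W,r=r,c=c,col=col)
    im=np.zeros((600,500,3),np.uint8)
    k=(W[:,0]>400)&(W[:,0]<650+0)&(W[:,1]>-220)&(W[:,1]<480)
    # top-down map 1px=1.2mm
    S=0.85;im=np.zeros((600,300,3),np.uint8)
    o=np.argsort(W[k][:,2]);Q=W[k][o];cc=col[k][o]
    im[np.clip((480-Q[:,1])*S,0,599).astype(int),np.clip((Q[:,0]-400)*S,0,299).astype(int)]=np.clip(cc*1.5,0,255)
    A[-1]=im
cv2.imwrite("pics/top0.png",np.hstack(A))
E
```

```text
scene 666 ((539.4410400390625, -51.516998291015625), (239.297607421875, 167.3443145751953), 78.86498260498047) 86.92226181972131
panel z 69.30429151482235
scene scr 82 141 [530.  410.   86.6] ((528.2201538085938, 412.35760498046875), (32.019466400146484, 67.96888732910156), 89.37566375732422) 86.70482927879902
scene scr 30 141 [537.5 403.5  34.6] ((528.8661499023438, 410.1814880371094), (135.74081420898438, 39.011810302734375), 2.3772425651550293) 35.2572607912557
scene scr 13 176 [537.  390.2  15.5] ((525.6781616210938, 403.11932373046875), (170.3270721435547, 76.22479248046875), 0.4159773886203766) 15.108291451195214
side 371 ((539.1329345703125, -54.55476379394531), (244.72328186035156, 166.1166534423828), 78.70758819580078) 88.02571583727354
panel z 70.44273914488645
side scr 82 84 [528.3 406.8  88.1] ((527.3319702148438, 410.2321472167969), (37.28691482543945, 68.05583190917969), 89.97928619384766) 88.1615690840232
side scr 30 35 [488.2 399.4  34. ] ((483.9210205078125, 398.84979248046875), (36.90153503417969, 61.618343353271484), 54.58280563354492) 34.319303956302974
side scr 13 62 [473.3 389.9  16.5] ((476.530517578125, 399.37652587890625), (78.08875274658203, 73.51412200927734), 86.27871704101562) 16.543487137743853
```

View pics/top0.png

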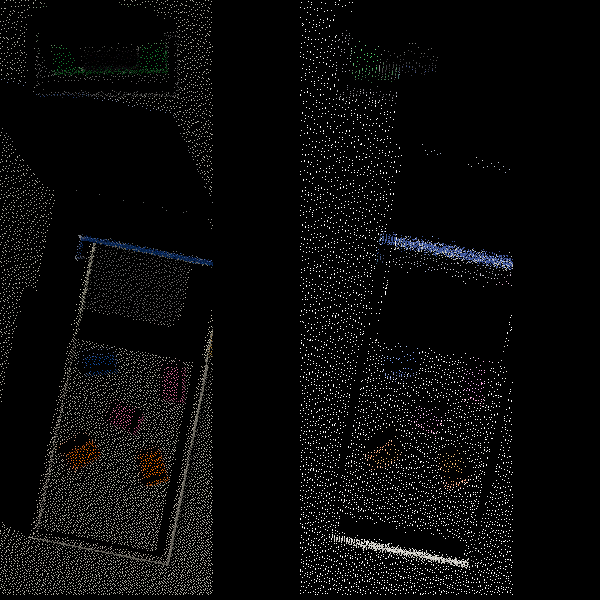

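```bash
cat >> h.py <<'E'
from scipy.spatial.transform import Rotation as Rn
def Rdown(deg):
    # tool z down, tool y along world angle deg
    a=np.radians(deg); y=np.array([np.cos(a),np.sin(a),0]); z=np.array([0,0,-1.]); return np.c_[np.cross(y,z),y,z]
def plan(pos,R):
    s=telemetry.read_state(); R0=s["orientation"]
    d=R0.T@(np.array(pos)-s["tcp_pos"])/1000; rv=Rn.from_matrix(R0.T@R).as_rotvec(degrees=True)
    print("t",round(s["t"],2),"tcp",s["tcp_pos"].round(1),"F",s["contact_force"].round(1),"w",round(s["gripper_width"],1),"-> shift",d.round(4),"turn",rv.round(2),"dist",round(np.linalg.norm(d)*1000))
SY=-11.2; SO=np.array([552.9,15.7])
def st(x,y,z):
    a=np.radians(SY); return np.array([SO[0]+x*np.cos(a)-y*np.sin(a),SO[1]+x*np.sin(a)+y*np.cos(a),z])
def inv(P):
    a=np.radians(SY); d=np.asarray(P)[...,:2]-SO; return np.stack([d[...,0]*np.cos(a)+d[...,1]*np.sin(a),-d[...,0]*np.sin(a)+d[...,1]*np.cos(a)],-1)
E
python3 - <<'E'
from h import *
plan([630,410,222],Rdown(90))
for n,q in dict(c1=(605,28),c2=(580,-72),c3=(518,52),c4=(550,-14),c5=(497,-55),covertop=(588,180)).items(): print(n,inv(q))
E
```

```text
t 1.35 tcp [250.9 626.7 222.6] F [-0.1  1.1  0.3] w 87.7 -> shift [-0.4325 -0.0602  0.0006] turn [ -0.    -0.   -21.82] dist 437
c1 [48.71868107 22.18535811]
c2 [ 43.61823731 -80.76601621]
c3 [-41.28604187  28.82989328]
c4 [  2.92399028 -29.69764773]
c5 [-41.10302455 -80.21122972]
covertop [  2.51882205 167.98855775]
```

>>> send_rows:
  series:
    - [0,[-0.03,-0.004,0],[0,0,-3]]
    - [0,[-0.065,-0.009,0],[0,0,-8]]
    - [0,[-0.105,-0.015,0],[0,0,-13]]
    - [0,[-0.145,-0.02,0],[0,0,-18]]
    - [0,[-0.185,-0.026,0],[0,0,-21.8]]

```text
t: 1.77
tcp_pos: [414.3, 532.9, 222.8]
orientation: [[-1.0, -0.005, 0.0], [-0.005, 1.0, 0.0], [-0.0, 0.0, -1.0]]
contact_force: [1.0, -0.2, 0.6]
gripper_width: 88.0
```

```bash
python3 -c "
from h import *
plan([630,410,222],Rdown(90))"
```

```text
t 1.77 tcp [414.3 532.9 222.8] F [ 1.  -0.2  0.6] w 88.0 -> shift [-0.2151 -0.1239  0.0008] turn [0.02 0.01 0.27] dist 248
```

>>> send_rows:
  series:
    - [0,[-0.035,-0.02,0],[0,0,0]]
    - [0,[-0.07,-0.04,0],[0,0,0]]
    - [0,[-0.105,-0.06,0],[0,0,0]]
    - [0,[-0.14,-0.08,0],[0,0,0]]
    - [0,[-0.17,-0.1,0],[0,0,0]]

```text
t: 2.18
tcp_pos: [585.3, 431.9, 222.7]
orientation: [[-1.0, 0.001, 0.001], [0.001, 1.0, -0.0], [-0.001, -0.0, -1.0]]
contact_force: [0.9, -0.1, 0.1]
gripper_width: 87.8
```

```bash
python3 - <<'E'
from h import *
plan([630,410,222],Rdown(90))
p=snapshot("wrist");cv2.imwrite("pics/w1.png",p["image"])
W,r,c=cloud(p)
s=(W[:,0]>420)&(W[:,0]<640)&(W[:,1]>340)&(W[:,1]<480)
for lo,hi in [(82,95),(30,42),(13,20),(1,8)]:
    q=W[s&(W[:,2]>lo)&(W[:,2]<hi)]
    if len(q)>5: print(lo,len(q),q.mean(0).round(1),cv2.minAreaRect(q[:,:2].astype(np.float32)), np.median(q[:,2]))
for nm in ["scraper_center","rest"]:
    for d in models.trace(nm,p):
        q,_,_=cloud(p,d["region"]); print(nm,d["confidence"],d["position"],q.mean(0),q.min(0),q.max(0))
E
```

```text
t 2.18 tcp [585.3 431.9 222.7] F [ 0.9 -0.1  0.1] w 87.8 -> shift [-0.0447 -0.0219  0.0007] turn [-0.01  0.04 -0.08] dist 50
82 2388 [525.7 414.1  88.2] ((526.7351684570312, 413.8524169921875), (69.72220611572266, 28.098556518554688), 0.6941556930541992) 88.28492958049227
30 2110 [518.8 416.2  38.3] ((527.5313720703125, 413.9212646484375), (135.20143127441406, 35.99180221557617), 0.7652599811553955) 38.3462214559807
13 1695 [517.2 404.8  16.3] ((524.823974609375, 405.9449462890625), (74.59124755859375, 167.66085815429688), 89.72344207763672) 16.298133524486445
1 6860 [511.4 405.4   3.1] ((529.825439453125, 409.9478759765625), (140.0116729736328, 219.42727661132812), 89.95953369140625) 3.369180203399253
scraper_center 0.73 [126.5, 302.9] [522.62708454 415.07355176  64.39516621] [460.05914251 390.00234972   2.66755343] [594.91408118 431.90274774  90.79656329]
scraper_center 0.68 [21.2, 455.1] [424.56793887 557.68574724  41.00859862] [392.33797313 511.465005    -1.13879068] [439.0694567  622.3104055   67.43212977]
rest 0.55 [113.1, 285.8] [516.38260329 400.17492442   8.36373601] [441.07719921 364.57184739  -0.86313308] [608.50547291 443.77373876  88.79744256]
```

View pics/w1.png

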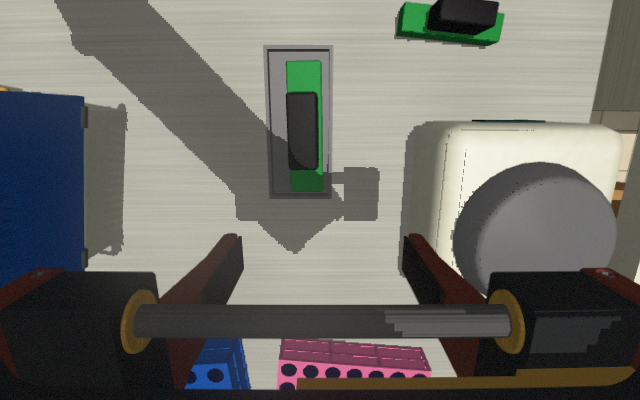

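The wrist view shows the target scraper at (303,125) in its rest. The white centrifuge is to its right at (530,220). I'll check the clearance to it.

```bash
python3 - <<'E'
from h import *
for n in ["wrist","scene","side"]:
    p=snapshot(n); W,r,c=cloud(p)
    s=(W[:,0]>400)&(W[:,0]<720)&(W[:,1]>455)&(W[:,1]<720)&(W[:,2]>15)&(W[:,2]<190)
    q=W[s]
    for lo,hi in [(15,50),(50,90),(90,120),(120,190)]:
        k=q[(q[:,2]>lo)&(q[:,2]<hi)]
        if len(k): print(n,lo,hi,len(k),np.percentile(k,2,axis=0).round(),np.percentile(k,98,axis=0).round())
plan([527,414,130],Rdown(90.7))
E
```

```text
wrist 15 50 3141 [406. 513.  17.] [637. 614.  49.]
wrist 50 90 3386 [415. 534.  51.] [632. 642.  89.]
wrist 90 120 13454 [520. 536.  92.] [652. 693. 118.]
wrist 120 190 14430 [557. 557. 122.] [643. 671. 149.]
scene 15 50 689 [412. 514.  16.] [719. 653.  49.]
scene 50 90 771 [417. 532.  51.] [719. 662.  89.]
scene 90 120 1218 [529. 536.  91.] [717. 685. 118.]
scene 120 190 888 [566. 556. 122.] [681. 667. 149.]
side 15 50 396 [408. 512.  17.] [710. 605.  49.]
side 50 90 496 [415. 525.  51.] [710. 626.  89.]
side 90 120 633 [522. 530.  91.] [711. 681. 119.]
side 120 190 352 [557. 550. 121.] [677. 652. 149.]
t 2.48 tcp [581.5 435.1 222.5] F [-0.5  0.5  0.2] w 88.1 -> shift [ 0.0544 -0.0211  0.0926] turn [ 0.05 -0.06 -0.61] dist 109
```

>>> send_rows:
  series:
    - [0,[0.015,-0.006,0.015],[0,0,-0.3]]
    - [0,[0.035,-0.013,0.035],[0,0,-0.6]]
    - [0,[0.054,-0.021,0.06],[0,0,-0.6]]
    - [0,[0.0545,-0.021,0.093],[0,0,-0.6]]
    - [0,[0.0545,-0.021,0.093],[0,0,-0.6]]

```text
t: 2.9
tcp_pos: [522.4, 411.9, 124.1]
orientation: [[-1.0, -0.015, -0.008], [-0.015, 1.0, -0.006], [0.008, -0.006, -1.0]]
contact_force: [-0.8, -0.6, -1.5]
gripper_width: 87.6
```

```bash
python3 - <<'E'
from h import *
plan([527,414,46],Rdown(90.7))
E
```

```text
t 2.9 tcp [522.4 411.9 124.1] F [-0.8 -0.6 -1.5] w 87.6 -> shift [-0.0053  0.0024  0.0781] turn [-0.32 -0.48  0.14] dist 78
```

>>> send_rows:
  series:
    - [0,[0,0,0.01],[0,0,0]]
    - [0,[0,0,0.035],[0,0,0]]
    - [0,[0,0,0.05],[0,0,0]]
    - [0,[0,0,0.055],[0,0,0]]
    - [0,[0,0,0.055],[0,0,0]]

```text
t: 3.32
tcp_pos: [528.5, 413.4, 74.6]
orientation: [[-1.0, -0.011, -0.0], [-0.011, 1.0, -0.0], [0.0, -0.0, -1.0]]
contact_force: [0.1, -0.2, -1.1]
gripper_width: 87.7
```

```bash
python3 - <<'E'
from h import *
plan([527,414,46],Rdown(90.7))
E
```

```text
t 3.32 tcp [528.5 413.4  74.6] F [ 0.1 -0.2 -1.1] w 87.7 -> shift [0.0014 0.0006 0.0286] turn [-0.   -0.01 -0.09] dist 29
```

>>> send_rows:
  series:
    - [0,[0,0.0005,0.01],[0,0,0]]
    - [0,[0.001,0.0005,0.02],[0,0,0]]
    - [0,[0.001,0.0005,0.0285],[0,0,0]]
    - [0,[0.001,0.0005,0.0285],[0,0,0]]
    - [0,[0.001,0.0005,0.0285],[0,0,0]]

```text
t: 3.73
tcp_pos: [527.1, 412.9, 45.5]
orientation: [[-1.0, -0.01, -0.001], [-0.01, 1.0, -0.001], [0.001, -0.001, -1.0]]
contact_force: [-0.9, -0.5, 0.3]
gripper_width: 87.6
```

>>> send_rows:
  series:
    - [255,[0,0,0],[0,0,0]]
    - [255,[0,0,0],[0,0,0]]
    - [255,[0,0,0],[0,0,0]]
    - [255,[0,0,0],[0,0,0]]
    - [255,[0,0,0],[0,0,0]]
  grip_force: 40

```text
t: 4.15
tcp_pos: [527.6, 413.3, 46.4]
orientation: [[-1.0, -0.01, 0.0], [-0.01, 1.0, 0.0], [-0.0, 0.0, -1.0]]
contact_force: [-0.2, 0.3, 0.5]
gripper_width: 57.9
```

>>> send_rows:
  series:
    - [255,[0,0,0],[0,0,0]]
    - [255,[0,0,0],[0,0,0]]
    - [255,[0,0,0],[0,0,0]]
    - [255,[0,0,0],[0,0,0]]
    - [255,[0,0,0],[0,0,0]]

```text
t: 4.57
tcp_pos: [527.4, 413.3, 46.1]
orientation: [[-1.0, -0.01, -0.0], [-0.01, 1.0, 0.0], [0.0, 0.0, -1.0]]
contact_force: [-0.7, 0.9, -0.8]
gripper_width: 27.4
```

>>> send_rows:
  series:
    - [255,[0,0,-0.005],[0,0,0]]
    - [255,[0,0,-0.015],[0,0,0]]
    - [255,[0,0,-0.035],[0,0,0]]
    - [255,[0,0,-0.06],[0,0,0]]
    - [255,[0,0,-0.085],[0,0,0]]

```text
t: 4.98
tcp_pos: [527.0, 412.8, 132.2]
orientation: [[-1.0, -0.01, -0.001], [-0.01, 1.0, -0.001], [0.001, -0.001, -1.0]]
contact_force: [-0.5, -0.2, -2.5]
gripper_width: 27.7
```

>>> send_rows:
  series:
    - [255,[0,0,-0.025],[0,0,0]]
    - [255,[0,0,-0.055],[0,0,0]]
    - [255,[0,0,-0.085],[0,0,0]]
    - [255,[0,0,-0.115],[0,0,0]]
    - [255,[0,0,-0.135],[0,0,0]]

```text
t: 5.4
tcp_pos: [527.9, 413.5, 270.4]
orientation: [[-1.0, -0.01, 0.003], [-0.01, 1.0, 0.003], [-0.003, 0.003, -1.0]]
contact_force: [1.0, 0.1, -1.9]
gripper_width: 27.9
```

```bash
python3 - <<'E'
from h import *
plan(st(0,-153,270),Rdown(90+SY))
print(st(0,-153,0))
p=snapshot("side");cv2.imwrite("pics/s2.png",p["image"])
E
```

```text
t 5.4 tcp [527.9 413.5 270.4] F [ 1.   0.1 -1.9] w 27.9 -> shift [ 0.0102 -0.5478 -0.001 ] turn [ 0.16  0.14 11.77] dist 548
[ 523.18214426 -134.38613877    0.        ]
```

View pics/s2.png

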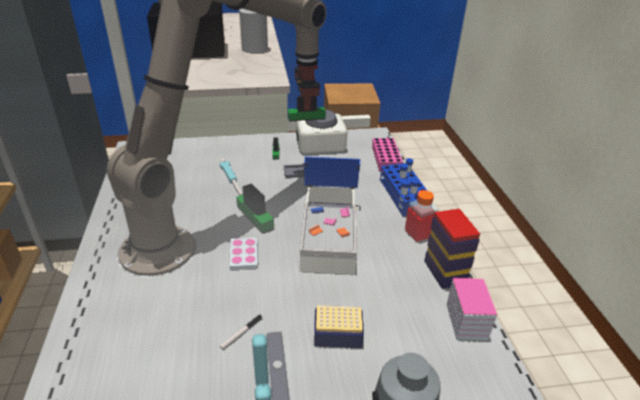

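The scraper is held at (307,113). Next I'll carry it over the cover to the panel start.

>>> send_rows:
  series:
    - [255,[0,-0.02,-0.005],[0,0,0]]
    - [255,[0,-0.05,-0.005],[0,0,0]]
    - [255,[0,-0.085,-0.005],[0,0,0]]
    - [255,[0,-0.12,-0.005],[0,0,0]]
    - [255,[0,-0.155,-0.005],[0,0,0]]

```text
t: 5.87
tcp_pos: [528.2, 256.4, 270.8]
orientation: [[-1.0, -0.011, -0.001], [-0.011, 1.0, -0.0], [0.001, -0.0, -1.0]]
contact_force: [1.1, -0.8, -2.1]
gripper_width: 27.9
```

>>> send_rows:
  series:
    - [255,[0,-0.035,0],[0,0,0]]
    - [255,[0,-0.07,0],[0,0,0]]
    - [255,[0,-0.105,0],[0,0,0]]
    - [255,[0,-0.14,0],[0,0,0]]
    - [255,[0,-0.175,0],[0,0,0]]

```text
t: 6.28
tcp_pos: [529.9, 81.4, 271.0]
orientation: [[-1.0, -0.01, -0.0], [-0.01, 1.0, 0.0], [0.0, 0.0, -1.0]]
contact_force: [1.0, -0.2, -2.0]
gripper_width: 27.6
```

>>> send_rows:
  series:
    - [255,[0.002,-0.035,0],[0,0,2]]
    - [255,[0.004,-0.07,0],[0,0,5]]
    - [255,[0.006,-0.105,0],[0,0,9]]
    - [255,[0.008,-0.14,0],[0,0,11.8]]
    - [255,[0.01,-0.17,0],[0,0,11.8]]

```text
t: 6.7
tcp_pos: [521.4, -89.5, 271.1]
orientation: [[-0.98, 0.199, -0.0], [0.199, 0.98, -0.0], [0.0, -0.0, -1.0]]
contact_force: [0.6, 0.7, -2.8]
gripper_width: 27.6
```

```bash
python3 - <<'E'
from h import *
plan(st(0,-153,270),Rdown(90+SY))
E
```

```text
t 6.7 tcp [521.4 -89.5 271.1] F [ 0.6  0.7 -2.8] w 27.6 -> shift [-0.0107 -0.0437  0.0011] turn [-0.02 -0.01 -0.26] dist 45
```

>>> send_rows:
  series:
    - [255,[-0.003,-0.01,0],[0,0,-0.2]]
    - [255,[-0.006,-0.025,0],[0,0,-0.2]]
    - [255,[-0.0105,-0.04,0],[0,0,-0.2]]
    - [255,[-0.0105,-0.044,0],[0,0,-0.2]]
    - [255,[-0.0105,-0.044,0],[0,0,-0.2]]

```text
t: 7.12
tcp_pos: [523.5, -133.3, 270.9]
orientation: [[-0.981, 0.194, -0.001], [0.194, 0.981, -0.0], [0.001, -0.0, -1.0]]
contact_force: [0.4, -0.9, -2.7]
gripper_width: 27.8
```

```bash
python3 - <<'E'
from h import *
plan(st(0,-153,270),Rdown(90+SY))
p=snapshot("wrist");cv2.imwrite("pics/w2.png",p["image"])
for n in ["wrist","scene","side"]:
    p=snapshot(n)
    W,r,c=cloud(p)
    l=inv(W); b=(np.abs(l[:,0])<100)&(l[:,1]>-205)&(l[:,1]<60)
    m=b&(np.abs(W[:,2]-88)<4)
    Lx=l[m]
    for nm,k in [("left",(Lx[:,0]<-60)&(Lx[:,1]>-165)&(Lx[:,1]<40)),("right",(Lx[:,0]>60)&(Lx[:,1]>-165)&(Lx[:,1]<40)),("end",(Lx[:,1]<-172)&(np.abs(Lx[:,0])<65))]:
        q=Lx[k]
        if len(q)<20: print(n,nm,len(q)); continue
        i,j=(1,0) if nm!="end" else (0,1)
        f=np.polyfit(q[:,i],q[:,j],1); print(n,nm,len(q),"slope deg",np.degrees(f[0]).round(2),"mean",q[:,j].mean().round(1),np.percentile(q[:,j],[3,97]).round(1))
E
```

```text
t 7.12 tcp [ 523.5 -133.3  270.9] F [ 0.4 -0.9 -2.7] w 27.8 -> shift [ 0.0001 -0.0012  0.0009] turn [-0.02 -0.04  0.03] dist 1
wrist left 1583 slope deg 0.31 mean -80.6 [-84.8 -76.8]
wrist right 803 slope deg 0.07 mean 76.4 [73.3 80.3]
wrist end 43 slope deg -2.39 mean -184.4 [-186.8 -179.4]
scene left 152 slope deg 0.03 mean -78.3 [-83.  -74.5]
scene right 271 slope deg 0.04 mean 79.3 [75.2 83.2]
scene end 171 slope deg -0.09 mean -184.1 [-187.8 -179.8]
side left 99 slope deg 0.07 mean -78.7 [-82.5 -74.8]
side right 105 slope deg -0.79 mean 78.2 [62.8 82.9]
side end 115 slope deg 0.02 mean -185.8 [-191.2 -180. ]
```

View pics/w2.png

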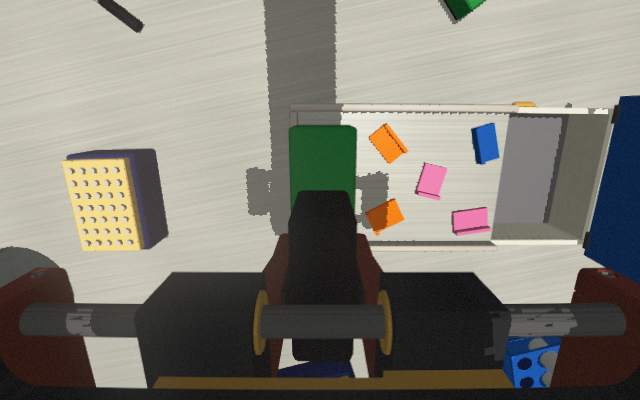

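The wrist view shows the scraper's foot at (322,165), centred over the free strip. The shards are at (388,143), (485,143), (431,180), (385,215) and (470,220). The box's yellow top is at (105,205).

```bash
python3 - <<'E'
from h import *
s=telemetry.read_state(); t=s["tcp_pos"]; lt=inv(t); print("tcp local",lt)
for n in ["wrist","scene","side"]:
    p=snapshot(n); W,r,c=cloud(p); l=inv(W)-lt; col=p["image"][r,c].astype(int)
    g=(col[:,1]>col[:,0]+15)&(col[:,1]>col[:,2]+15)&(np.abs(l[:,0])<90)&(np.abs(l[:,1])<40)&(W[:,2]>215)&(W[:,2]<275)
    q=l[g]; z=W[g][:,2]
    print(n,len(q),"z",np.percentile(z,[2,98]).round(1),"x",np.percentile(q[:,0],[1,99]).round(1),"y",np.percentile(q[:,1],[1,99]).round(1))
    tp=q[np.abs(z-263)<4]
    if len(tp)>10: print("  top",len(tp),cv2.minAreaRect(tp.astype(np.float32)))
E
```

```text
tcp local [   0.30940878 -149.1254581 ]
wrist 4552 z [259.7 264.9] x [-68.1 -27.4] y [-17.6  17.3]
  top 4476 ((-44.603919982910156, -0.13875770568847656), (47.10047149658203, 35.88215255737305), 0.2871421277523041)
scene 620 z [238.3 265.4] x [-59.   70.1] y [-19.   15.3]
  top 363 ((3.2668838500976562, -1.986001968383789), (135.43138122558594, 35.27577590942383), 1.3382219076156616)
side 564 z [236.2 266.3] x [-62.6  67.4] y [-23.9  14. ]
  top 243 ((2.0799713134765625, -4.8140106201171875), (41.93766784667969, 130.892578125), 89.47565460205078)
```

>>> send_rows:
  series:
    - [255,[0.001,0,0.015],[0,0,0]]
    - [255,[0.0026,0,0.045],[0,0,0]]
    - [255,[0.0026,0,0.08],[0,0,0]]
    - [255,[0.0026,0,0.11],[0,0,0]]
    - [255,[0.0026,0,0.12],[0,0,0]]

```text
t: 7.88
tcp_pos: [519.0, -130.4, 147.3]
orientation: [[-0.982, 0.19, -0.006], [0.19, 0.982, 0.001], [0.006, -0.0, -1.0]]
contact_force: [0.2, -0.5, -2.1]
gripper_width: 27.8
```

>>> send_rows:
  series:
    - [255,[0,0,0.01],[0,0,0]]
    - [255,[0,0,0.02],[0,0,0]]
    - [255,[0,0,0.028],[0,0,0]]
    - [255,[0,0,0.028],[0,0,0]]
    - [255,[0,0,0.028],[0,0,0]]

```text
t: 8.3
tcp_pos: [522.1, -131.7, 123.7]
orientation: [[-0.982, 0.191, 0.001], [0.191, 0.982, -0.0], [-0.001, 0.0, -1.0]]
contact_force: [0.4, 0.0, -1.9]
gripper_width: 27.7
```

```bash
python3 - <<'E'
from h import *
plan(st(-2.3,-149,112),Rdown(90+SY))
for n in ["scene"]:
    p=snapshot(n);cv2.imwrite("pics/sc3.png",p["image"][120:320,160:480])
E
```

```text
t 8.3 tcp [ 522.1 -131.7  123.7] F [ 0.4  0.  -1.9] w 27.7 -> shift [0.0008 0.0015 0.0117] turn [0.01 0.05 0.18] dist 12
```

View pics/sc3.png

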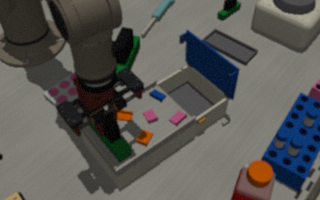

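>>> send_rows:
  series:
    - [255,[0.001,0,0.003],[0,0,0]]
    - [255,[0.001,0,0.006],[0,0,0]]
    - [255,[0.001,0,0.009],[0,0,0]]
    - [255,[0.001,0,0.011],[0,0,0]]
    - [255,[0.001,0,0.012],[0,0,0]]

```text
t: 8.77
tcp_pos: [520.7, -131.2, 112.0]
orientation: [[-0.982, 0.191, -0.0], [0.191, 0.982, 0.001], [0.0, 0.001, -1.0]]
contact_force: [-8.3, 1.9, 18.5]
gripper_width: 28.0
```

>>> send_rows:
  series:
    - [255,[0,0,0],[0,0,0]]
    - [255,[0,0,0],[0,0,0]]
    - [255,[0,0,0.001],[0,0,0]]
    - [255,[0,0,0.001],[0,0,0]]
    - [255,[0,0,0.001],[0,0,0]]

```text
t: 9.18
tcp_pos: [520.7, -131.3, 112.0]
orientation: [[-0.982, 0.191, 0.0], [0.191, 0.982, 0.001], [-0.0, 0.001, -1.0]]
contact_force: [-7.9, 2.5, 18.6]
gripper_width: 27.9
```

>>> send_rows:
  series:
    - [255,[0,0.003,0],[0,0,0]]
    - [255,[0,0.01,0],[0,0,0]]
    - [255,[0,0.018,0],[0,0,0]]
    - [255,[0,0.026,0],[0,0,0]]
    - [255,[0,0.034,0],[0,0,0]]

```text
t: 9.6
tcp_pos: [528.7, -101.0, 112.1]
orientation: [[-0.981, 0.192, 0.003], [0.192, 0.981, -0.003], [-0.004, -0.003, -1.0]]
contact_force: [-2.0, -6.8, 10.5]
gripper_width: 27.8
```

>>> send_rows:
  series:
    - [255,[0,0.008,0],[0,0,0]]
    - [255,[0,0.016,0],[0,0,0]]
    - [255,[0,0.024,0],[0,0,0]]
    - [255,[0,0.032,0],[0,0,0]]
    - [255,[0,0.04,0],[0,0,0]]

```text
t: 10.02
tcp_pos: [536.4, -61.8, 112.1]
orientation: [[-0.981, 0.192, 0.003], [0.192, 0.981, -0.003], [-0.004, -0.003, -1.0]]
contact_force: [-1.4, -7.6, 11.9]
gripper_width: 27.8
```

```bash
python3 - <<'E'
from h import *
plan(st(-2.6,50,112),Rdown(90+SY)); print(inv(telemetry.read_state()["tcp_pos"]))
for n in ["scene"]:
    p=snapshot(n);cv2.imwrite("pics/sc4.png",cv2.resize(p["image"][150:310,220:420],None,fx=3,fy=3))
E
```

```text
t 10.02 tcp [536.4 -61.8 112.1] F [-1.4 -7.6 11.9] w 27.8 -> shift [ 0.0012  0.1292 -0.0003] turn [-0.15  0.23  0.1 ] dist 129
[ -1.13182405 -79.23713668]
```

View pics/sc4.png

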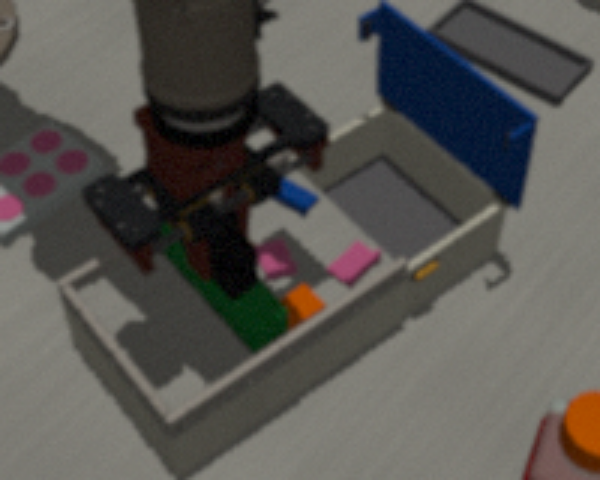

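The scraper is pushing cleanly, with the front shard at (305,303) against its face. I'll carry on.

>>> send_rows:
  series:
    - [255,[0,0.008,0],[0,0,0]]
    - [255,[0,0.016,0],[0,0,0]]
    - [255,[0,0.024,0],[0,0,0]]
    - [255,[0.0005,0.032,0],[0,0,0]]
    - [255,[0.0005,0.04,0],[0,0,0]]

```text
t: 10.48
tcp_pos: [543.6, -22.5, 112.1]
orientation: [[-0.981, 0.193, 0.003], [0.193, 0.981, -0.003], [-0.004, -0.003, -1.0]]
contact_force: [-0.1, -8.2, 12.6]
gripper_width: 27.5
```

>>> send_rows:
  series:
    - [255,[0,0.008,0],[0,0,0]]
    - [255,[0,0.016,0],[0,0,0]]
    - [255,[0,0.024,0],[0,0,0]]
    - [255,[0.0005,0.032,0],[0,0,0]]
    - [255,[0.0005,0.04,0],[0,0,0]]

```text
t: 10.9
tcp_pos: [550.8, 16.9, 112.1]
orientation: [[-0.981, 0.193, 0.003], [0.193, 0.981, -0.003], [-0.004, -0.002, -1.0]]
contact_force: [0.2, -7.8, 11.8]
gripper_width: 27.9
```

```bash
python3 - <<'E'
from h import *
plan(st(-2.6,50,112),Rdown(90+SY)); print(inv(telemetry.read_state()["tcp_pos"]))
for n in ["scene"]:
    p=snapshot(n);cv2.imwrite("pics/sc5.png",cv2.resize(p["image"][150:310,220:420],None,fx=3,fy=3))
E
```

```text
t 10.9 tcp [550.8  16.9 112.1] F [ 0.2 -7.8 11.8] w 27.9 -> shift [ 0.0002  0.0492 -0.    ] turn [-0.14  0.21  0.09] dist 49
[-2.31057809  0.77931398]
```

View pics/sc5.png

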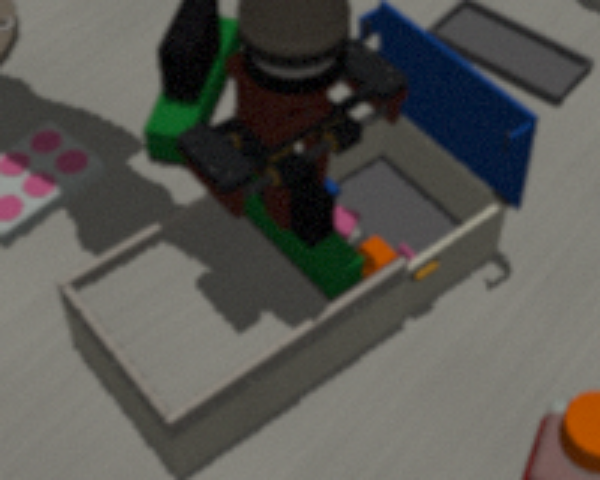

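>>> send_rows:
  series:
    - [255,[0,0.007,0],[0,0,0]]
    - [255,[0,0.013,0],[0,0,0]]
    - [255,[0,0.019,0],[0,0,0]]
    - [255,[0,0.025,0],[0,0,0]]
    - [255,[0,0.031,0],[0,0,0]]

```text
t: 11.37
tcp_pos: [556.7, 47.4, 112.0]
orientation: [[-0.981, 0.193, 0.003], [0.193, 0.981, -0.003], [-0.003, -0.002, -1.0]]
contact_force: [-0.2, -7.5, 13.1]
gripper_width: 27.7
```

>>> send_rows:
  series:
    - [255,[0,0.005,0],[0,0,0]]
    - [255,[0,0.01,0],[0,0,0]]
    - [255,[0,0.015,0],[0,0,0]]
    - [255,[0,0.018,0],[0,0,0]]
    - [255,[0,0.019,0],[0,0,0]]

```text
t: 11.78
tcp_pos: [560.2, 66.6, 112.0]
orientation: [[-0.981, 0.192, 0.002], [0.192, 0.981, -0.002], [-0.003, -0.002, -1.0]]
contact_force: [-1.5, -6.5, 12.4]
gripper_width: 28.4
```

```bash
python3 - <<'E'
from h import *
plan(st(-2.6,50,112),Rdown(90+SY)); print(inv(telemetry.read_state()["tcp_pos"]))
p=snapshot("scene");a=cv2.resize(p["image"][150:310,220:420],None,fx=3,fy=3)
cv2.imwrite("pics/sc6.png",a)
p=snapshot("side");a=cv2.resize(p["image"][130:290,270:400],None,fx=3,fy=3)
cv2.imwrite("pics/sd6.png",a)
E
```

```text
t 11.78 tcp [560.2  66.6 112. ] F [-1.5 -6.5 12.4] w 28.4 -> shift [-0.0001 -0.0014 -0.    ] turn [-0.11  0.16  0.13] dist 1
[-2.74791175 51.36117396]
```

View pics/sc6.png

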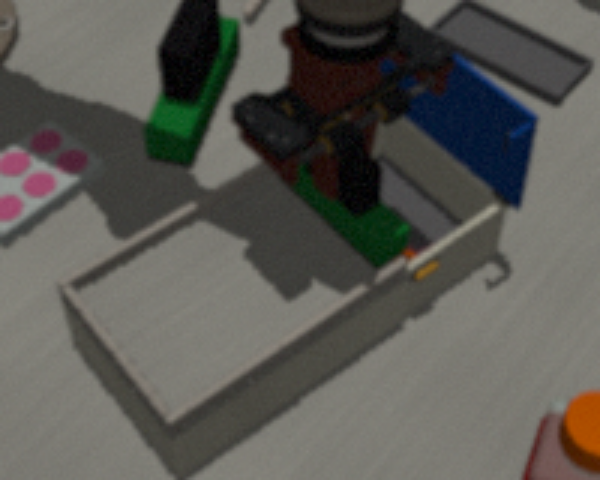

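View pics/sd6.png

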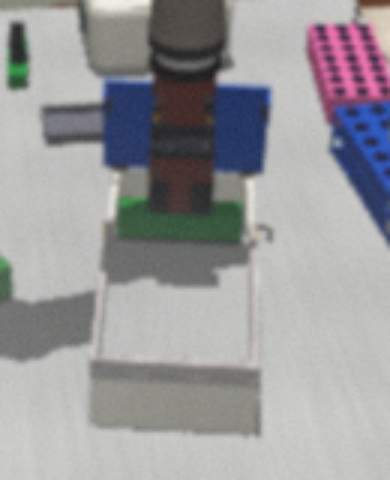

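```bash
python3 - <<'E'
from h import *
p=snapshot("wrist");cv2.imwrite("pics/w6.png",p["image"])
for k in range(1,6):
    for d in models.trace(f"chip{k}_center",p):
        q,_,_=cloud(p,d["region"])
        if len(q)>5: print(k,round(d["confidence"],2),d["position"],len(q),inv(np.median(q,0)),np.percentile(q[:,2],[5,95]))
E
```

```text
1 0.95 [258.2, 391.5] 659 [ 48.60024466 114.54025867] [11.0981995  17.38629349]
2 0.4 [251.3, 375.9] 39 [36.12272419 95.72270972] [18.41951878 25.80088002]
3 0.88 [153.7, 373.7] 772 [-47.24750072  91.34970891] [ 9.68500258 20.08978453]
4 0.89 [225.3, 373.5] 782 [17.51030876 94.82974102] [13.48910456 19.74994334]
5 0.61 [168.2, 363.7] 644 [-34.92386747  82.83767087] [20.51441042 23.34084024]
```

View pics/w6.png

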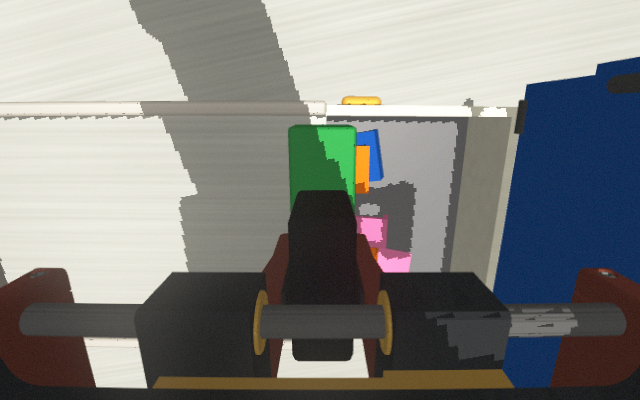

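The panel is empty. All five shards are in the trough, with blue at (370,155), orange at (363,168), pink at (372,230) and (392,262), and a sliver of the second orange one at (376,252). I'll lift and recheck.

>>> send_rows:
  series:
    - [255,[0,0,-0.008],[0,0,0]]
    - [255,[0,0,-0.03],[0,0,0]]
    - [255,[0,-0.01,-0.06],[0,0,0]]
    - [255,[0,-0.03,-0.095],[0,0,0]]
    - [255,[0,-0.05,-0.125],[0,0,0]]

```text
t: 12.6
tcp_pos: [548.9, 20.4, 236.9]
orientation: [[-0.982, 0.189, 0.0], [0.189, 0.982, 0.0], [-0.0, 0.0, -1.0]]
contact_force: [0.1, 0.2, -2.4]
gripper_width: 27.9
```

>>> send_rows:
  series:
    - [255,[0,-0.015,-0.02],[0,0,0]]
    - [255,[0,-0.02,-0.03],[0,0,0]]
    - [255,[0,-0.02,-0.035],[0,0,0]]
    - [255,[0,-0.02,-0.035],[0,0,0]]
    - [255,[0,-0.02,-0.035],[0,0,0]]

```text
t: 13.02
tcp_pos: [544.8, 2.0, 268.8]
orientation: [[-0.982, 0.189, -0.002], [0.189, 0.982, 0.0], [0.002, -0.0, -1.0]]
contact_force: [-0.2, -0.4, -3.8]
gripper_width: 28.0
```

```bash
python3 - <<'E'
from h import *
plan([527,414,272],Rdown(89.7)); print(inv(telemetry.read_state()["tcp_pos"]))
p=snapshot("wrist");cv2.imwrite("pics/w7.png",p["image"])
for k in range(1,6):
    for d in models.trace(f"chip{k}_center",p):
        q,_,_=cloud(p,d["region"])
        if len(q)>5: print(k,round(d["confidence"],2),d["position"],len(q),inv(np.median(q,0)),np.percentile(q[:,2],[5,95]))
W,r,c=cloud(p)
for lo,hi in [(12,20),(1,7)]:
    s=(W[:,0]>420)&(W[:,0]<640)&(W[:,1]>340)&(W[:,1]<480)&(W[:,2]>lo)&(W[:,2]<hi);print(s.sum())
p=snapshot("scene");cv2.imwrite("pics/sc7.png",cv2.resize(p["image"][150:310,220:420],None,fx=3,fy=3))
W,r,c=cloud(p); s=(W[:,0]>420)&(W[:,0]<640)&(W[:,1]>350)&(W[:,1]<460)&(W[:,2]>12)&(W[:,2]<20)
q=W[s];print("rest rim scene",len(q),cv2.minAreaRect(q[:,:2].astype(np.float32)))
E
```

```text
t 13.02 tcp [544.8   2.  268.8] F [-0.2 -0.4 -3.8] w 28.0 -> shift [ 0.0954  0.4012 -0.003 ] turn [ 1.000e-02 -1.200e-01 -1.061e+01] dist 412
[ -5.29374717 -15.02167227]
1 0.75 [214.0, 414.8] 385 [ 51.93301623 114.38554356] [11.1786991  19.33202796]
2 0.83 [210.8, 395.6] 554 [45.76055733 80.26365767] [14.67904842 30.48146709]
2 0.47 [175.3, 414.6] 50093 [-22.10370484 101.96406666] [  6.01727684 185.34468965]
3 0.88 [136.5, 403.9] 277 [-55.85572158  88.28071005] [11.97785625 20.1807123 ]
4 0.65 [193.3, 399.9] 540 [20.16254908 88.46301804] [11.07562681 19.52901453]
5 0.92 [152.1, 394.4] 605 [-34.64829822  75.85241464] [18.57972711 22.94089516]
1048
5431
rest rim scene 197 ((525.4800415039062, 404.880126953125), (79.5036392211914, 171.43458557128906), 89.94237518310547)
```

View pics/w7.png

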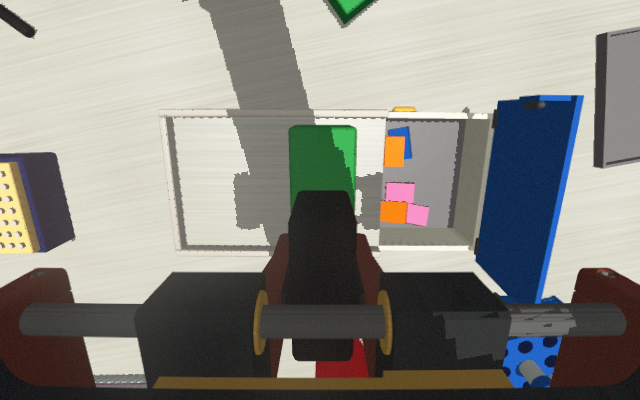

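View pics/sc7.png

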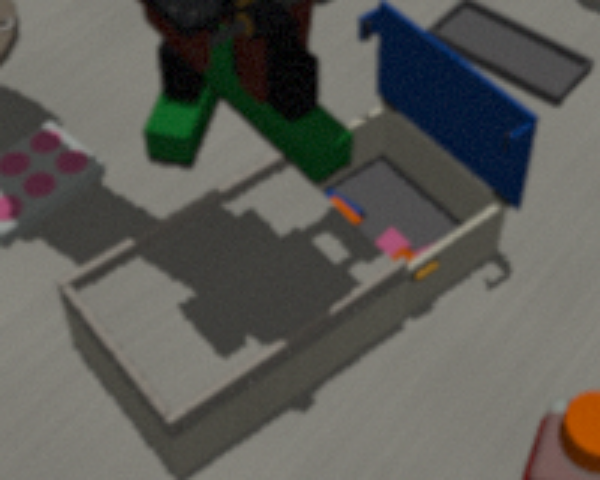

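The lifted view confirms all five shards are in the trough at (395–428, 140–215) and the panel is bare. Next I'll carry the scraper back to the rest.

>>> send_rows:
  series:
    - [255,[0.005,0.02,-0.003],[0,0,0]]
    - [255,[0.01,0.045,-0.005],[0,0,0]]
    - [255,[0.018,0.075,-0.005],[0,0,-2]]
    - [255,[0.026,0.11,-0.005],[0,0,-5]]
    - [255,[0.035,0.145,-0.005],[0,0,-8]]

```text
t: 13.78
tcp_pos: [538.6, 150.4, 275.2]
orientation: [[-0.999, 0.052, 0.0], [0.052, 0.999, 0.0], [-0.0, 0.0, -1.0]]
contact_force: [1.0, -0.9, -1.7]
gripper_width: 28.1
```

```bash
python3 - <<'E'
from h import *
plan([525,406,272],Rdown(90)); 
E
```

```text
t 13.78 tcp [538.6 150.4 275.2] F [ 1.  -0.9 -1.7] w 28.1 -> shift [0.0267 0.2545 0.0032] turn [ 0.    0.01 -2.95] dist 256
```

>>> send_rows:
  series:
    - [255,[0.003,0.032,0],[0,0,-1]]
    - [255,[0.006,0.065,0],[0,0,-2]]
    - [255,[0.01,0.097,0],[0,0,-2.9]]
    - [255,[0.014,0.13,0],[0,0,-2.9]]
    - [255,[0.018,0.162,0],[0,0,-2.9]]

```text
t: 14.2
tcp_pos: [528.8, 313.8, 274.9]
orientation: [[-1.0, 0.002, -0.0], [0.002, 1.0, -0.0], [0.0, -0.0, -1.0]]
contact_force: [0.2, -0.4, -2.7]
gripper_width: 28.1
```

>>> send_rows:
  series:
    - [255,[0.003,0.03,0],[0,0,0]]
    - [255,[0.006,0.055,0],[0,0,0]]
    - [255,[0.008,0.075,0.005],[0,0,0]]
    - [255,[0.009,0.085,0.015],[0,0,0]]
    - [255,[0.009,0.09,0.02],[0,0,0]]

```text
t: 14.62
tcp_pos: [519.1, 403.6, 253.1]
orientation: [[-1.0, -0.0, -0.002], [-0.0, 1.0, -0.001], [0.002, -0.001, -1.0]]
contact_force: [-1.1, -0.1, -3.2]
gripper_width: 27.2
```

```bash
python3 - <<'E'
from h import *
plan([525,406,80],Rdown(90)); 
E
```

```text
t 14.62 tcp [519.1 403.6 253.1] F [-1.1 -0.1 -3.2] w 27.2 -> shift [-0.0063  0.0025  0.1731] turn [-0.06 -0.11  0.03] dist 173
```

>>> send_rows:
  series:
    - [255,[-0.002,0.001,0.015],[0,0,0]]
    - [255,[-0.004,0.001,0.045],[0,0,0]]
    - [255,[-0.005,0.002,0.08],[0,0,0]]
    - [255,[-0.005,0.002,0.115],[0,0,0]]
    - [255,[-0.005,0.002,0.14],[0,0,0]]

```text
t: 15.03
tcp_pos: [525.0, 400.9, 111.5]
orientation: [[-1.0, 0.004, -0.002], [0.004, 1.0, -0.004], [0.002, -0.004, -1.0]]
contact_force: [0.2, -0.8, -2.7]
gripper_width: 27.8
```

>>> send_rows:
  series:
    - [255,[0,0,0.015],[0,0,0]]
    - [255,[0,0,0.025],[0,0,0]]
    - [255,[0,0,0.03],[0,0,0]]
    - [255,[0,0,0.03],[0,0,0]]
    - [255,[0,0,0.03],[0,0,0]]

```text
t: 15.45
tcp_pos: [526.2, 404.0, 86.0]
orientation: [[-1.0, 0.003, 0.001], [0.003, 1.0, 0.001], [-0.001, 0.001, -1.0]]
contact_force: [0.1, -0.5, -2.8]
gripper_width: 27.7
```

```bash
python3 - <<'E'
from h import *
plan([525,406,46],Rdown(90)); 
p=snapshot("wrist");cv2.imwrite("pics/w8.png",p["image"])
W,r,c=cloud(p)
s=(W[:,0]>400)&(W[:,0]<640)&(W[:,1]>340)&(W[:,1]<480)
col=p["image"][r,c].astype(int)
g=(col[:,1]>col[:,0]+15)&(col[:,1]>col[:,2]+15)
q=W[s&g];print("foot",np.percentile(q,[1,99],axis=0).round(1))
q=W[s&(W[:,2]>13)&(W[:,2]<19)]; print("rim",np.percentile(q,[1,99],axis=0).round(1))
p=snapshot("side");cv2.imwrite("pics/sd8.png",cv2.resize(p["image"][110:230,230:400],None,fx=4,fy=4))
E
```

```text
t 15.45 tcp [526.2 404.   86. ] F [ 0.1 -0.5 -2.8] w 27.7 -> shift [0.0012 0.002  0.04  ] turn [ 0.04  0.06 -0.16] dist 40
foot [[458.1 386.6  61.5]
 [499.2 422.   81.4]]
rim [[440.9 369.4  13.4]
 [548.4 443.4  18. ]]
```

View pics/w8.png

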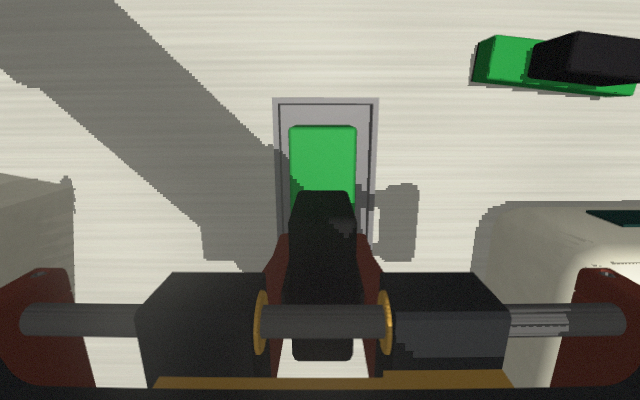

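View pics/sd8.png

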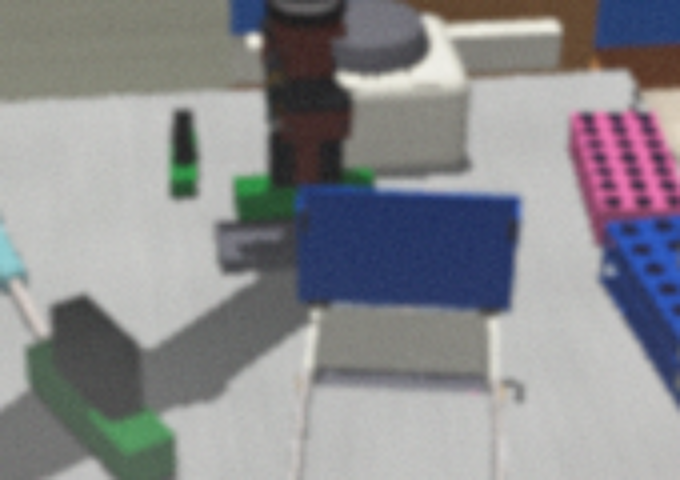

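The foot at (322,165) is centred in the tray to within 2 mm, so I'll lower it.

>>> send_rows:
  series:
    - [255,[0.001,0.002,0.01],[0,0,0]]
    - [255,[0.001,0.002,0.02],[0,0,0]]
    - [255,[0.001,0.002,0.03],[0,0,0]]
    - [255,[0.001,0.002,0.034],[0,0,0]]
    - [255,[0.001,0.002,0.036],[0,0,0]]

```text
t: 15.97
tcp_pos: [523.5, 405.4, 47.4]
orientation: [[-1.0, 0.002, -0.002], [0.002, 1.0, -0.002], [0.002, -0.002, -1.0]]
contact_force: [0.0, -0.6, -1.5]
gripper_width: 27.6
```

>>> send_rows:
  series:
    - [255,[0,0,0.001],[0,0,0]]
    - [255,[0,0,0.002],[0,0,0]]
    - [255,[0,0,0.003],[0,0,0]]
    - [255,[0,0,0.003],[0,0,0]]
    - [255,[0,0,0.003],[0,0,0]]

```text
t: 16.38
tcp_pos: [524.6, 406.2, 46.5]
orientation: [[-1.0, 0.002, 0.0], [0.002, 1.0, 0.0], [-0.0, 0.0, -1.0]]
contact_force: [0.5, 0.2, -2.7]
gripper_width: 27.8
```

>>> send_rows:
  series:
    - [255,[0,0,0.0003],[0,0,0]]
    - [255,[0,0,0.0006],[0,0,0]]
    - [255,[0,0,0.0008],[0,0,0]]
    - [255,[0,0,0.0008],[0,0,0]]
    - [255,[0,0,0.0008],[0,0,0]]

```text
t: 16.8
tcp_pos: [524.6, 406.3, 46.1]
orientation: [[-1.0, 0.002, 0.0], [0.002, 1.0, 0.0], [-0.0, 0.0, -1.0]]
contact_force: [-1.9, -0.7, 6.3]
gripper_width: 27.9
```

In contact. I'll release.

>>> send_rows:
  series:
    - [200,[0,0,0],[0,0,0]]
    - [170,[0,0,0],[0,0,0]]
    - [140,[0,0,0],[0,0,0]]
    - [100,[0,0,0],[0,0,0]]
    - [60,[0,0,0],[0,0,0]]

```text
t: 17.22
tcp_pos: [524.4, 406.1, 45.1]
orientation: [[-1.0, 0.002, -0.0], [0.002, 1.0, 0.0], [0.0, 0.0, -1.0]]
contact_force: [0.0, 0.6, 1.4]
gripper_width: 45.7
```

>>> send_rows:
  series:
    - [0,[0,0,0],[0,0,0]]
    - [0,[0,0,0],[0,0,0]]
    - [0,[0,0,0],[0,0,0]]
    - [0,[0,0,0],[0,0,0]]
    - [0,[0,0,0],[0,0,0]]

```text
t: 17.63
tcp_pos: [524.4, 406.1, 45.3]
orientation: [[-1.0, 0.002, -0.0], [0.002, 1.0, -0.0], [0.0, -0.0, -1.0]]
contact_force: [-0.3, 0.7, -0.4]
gripper_width: 78.7
```

```bash
python3 - <<'E'
from h import *
plan([525,406,246],Rdown(90)); 
E
```

```text
t 17.63 tcp [524.4 406.1  45.3] F [-0.3  0.7 -0.4] w 78.7 -> shift [-6.000e-04 -1.000e-04 -2.007e-01] turn [-0.   -0.   -0.12] dist 201
```

>>> send_rows:
  series:
    - [0,[0,0,-0.005],[0,0,0]]
    - [0,[0,0,-0.02],[0,0,0]]
    - [0,[0,0,-0.05],[0,0,0]]
    - [0,[0,0,-0.085],[0,0,0]]
    - [0,[0,0,-0.12],[0,0,0]]

```text
t: 18.05
tcp_pos: [524.0, 405.7, 166.6]
orientation: [[-1.0, 0.002, -0.001], [0.002, 1.0, -0.001], [0.001, -0.001, -1.0]]
contact_force: [-0.5, 0.7, 0.0]
gripper_width: 87.9
```

>>> send_rows:
  series:
    - [255,[0,-0.005,-0.035],[0,0,0]]
    - [255,[0,-0.02,-0.06],[0,0,0]]
    - [255,[0,-0.035,-0.08],[0,0,0]]
    - [255,[0,-0.05,-0.08],[0,0,0]]
    - [255,[0,-0.06,-0.08],[0,0,0]]

```text
t: 18.47
tcp_pos: [525.1, 344.5, 246.7]
orientation: [[-1.0, 0.003, 0.002], [0.003, 1.0, 0.001], [-0.002, 0.001, -1.0]]
contact_force: [-0.8, -0.7, -0.4]
gripper_width: 58.3
```

```bash
python3 - <<'E'
from h import *
plan(st(0,235,240),Rdown(90+SY)); 
p=snapshot("wrist");cv2.imwrite("pics/w9.png",p["image"])
W,r,c=cloud(p)
for n in ["wrist","scene","side"]:
    p=snapshot(n)
    W,r,c=cloud(p);l=inv(W);col=p["image"][r,c].astype(int)
    k=(np.abs(l[:,0])<85)&(l[:,1]>120)&(l[:,1]<230)&(W[:,2]>90)&(W[:,2]<185)&(col[:,0]>col[:,2]+20)
    if k.sum()>30:
        f=np.polyfit(W[k,2]-72.5,l[k,1],1); print(n,k.sum(),"y at hinge",f[1],"slope dy/dz",f[0],"theta",np.pi/2+np.arctan(f[0]))
W,r,c=cloud(snapshot("scene"));s=(W[:,0]>430)&(W[:,0]<640)&(W[:,1]>340)&(W[:,1]<470)
for lo,hi in [(82,95),(30,37),(13,20)]:
        q=W[s&(W[:,2]>lo)&(W[:,2]<hi)]
        if len(q)>5: print("scr",lo,len(q),cv2.minAreaRect(q[:,:2].astype(np.float32)), np.median(q[:,2]))
E
```

```text
t 18.47 tcp [525.1 344.5 246.7] F [-0.8 -0.7 -0.4] w 58.3 -> shift [-0.0738 -0.098   0.0068] turn [ 0.08  0.12 11.  ] dist 123
wrist 4447 y at hinge 178.12377269967655 slope dy/dz -0.037093326208990474 theta 1.5337199989745562
scene 1168 y at hinge 172.07387304415718 slope dy/dz -0.0309881974084832 theta 1.5398180426707524
side 1131 y at hinge 171.61171187570667 slope dy/dz -0.027833168451064344 theta 1.542970342320104
scr 82 148 ((525.6133422851562, 404.680908203125), (31.020681381225586, 69.05858612060547), 88.14421844482422) 86.72575767118661
scr 30 145 ((525.8887329101562, 403.33038330078125), (135.342041015625, 39.83235549926758), 1.7027063369750977) 35.19902713079148
scr 13 180 ((525.568359375, 401.8696594238281), (167.8261260986328, 77.39915466308594), 1.105804681777954) 15.526068245838076
```

View pics/w9.png

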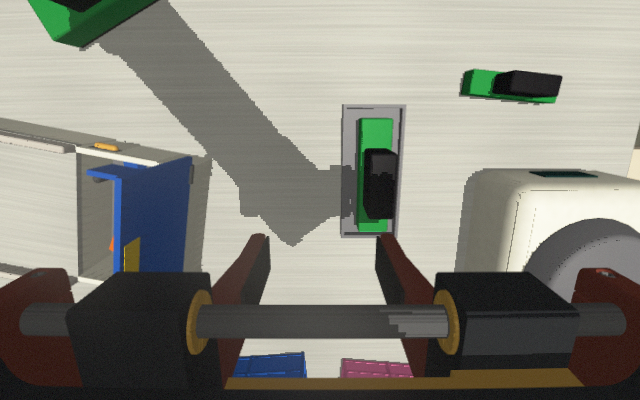

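The scraper stands in its rest at (375,175). The cover stands nearly upright at (150,225), with its yellow strip at (132,255) facing away from the panel.

>>> send_rows:
  series:
    - [255,[-0.01,-0.012,0],[0,0,1]]
    - [255,[-0.03,-0.04,0.002],[0,0,4]]
    - [255,[-0.055,-0.072,0.006],[0,0,8]]
    - [255,[-0.07,-0.093,0.006],[0,0,11]]
    - [255,[-0.074,-0.098,0.006],[0,0,11]]

```text
t: 19.13
tcp_pos: [601.6, 241.1, 238.5]
orientation: [[-0.979, 0.203, 0.001], [0.203, 0.979, -0.004], [-0.002, -0.004, -1.0]]
contact_force: [-0.7, -0.1, 0.4]
gripper_width: 4.6
```

>>> send_rows:
  series:
    - [255,[0,0,0.01],[0,0,0]]
    - [255,[0,0,0.03],[0,0,0]]
    - [255,[0,0,0.05],[0,0,0]]
    - [255,[0,0,0.063],[0,0,0]]
    - [255,[0,0,0.068],[0,0,0]]

```text
t: 19.55
tcp_pos: [595.8, 249.1, 168.0]
orientation: [[-0.982, 0.19, -0.005], [0.19, 0.982, -0.001], [0.004, -0.002, -1.0]]
contact_force: [0.7, -0.2, -0.1]
gripper_width: 0.5
```

```bash
python3 - <<'E'
from h import *
plan(st(0,195,168),Rdown(90+SY)); print(inv(telemetry.read_state()["tcp_pos"]))
h=13.5
for s in (97,):
  for th in range(90,-1,-10):
    a=np.radians(th); print(th, "y",round(172+h-s*np.cos(a)+2.5*np.sin(a),1),"z",round(72.5+s*np.sin(a)+2.5*np.cos(a),1))
E
```

```text
t 19.55 tcp [595.8 249.1 168. ] F [ 0.7 -0.2 -0.1] w 0.5 -> shift [-0.0031 -0.0423  0.0001] turn [-0.12 -0.24  0.24] dist 42
[ -3.27223896 237.25024815]
90 y 188.0 z 169.5
80 y 171.1 z 168.5
70 y 154.7 z 164.5
60 y 139.2 z 157.8
50 y 125.1 z 148.4
40 y 112.8 z 136.8
30 y 102.7 z 123.2
20 y 95.2 z 108.0
10 y 90.4 z 91.8
0 y 88.5 z 75.0
```

>>> send_rows:
  series:
    - [255,[-0.002,-0.01,0],[0,0,0]]
    - [255,[-0.003,-0.025,0],[0,0,0]]
    - [255,[-0.003,-0.04,0],[0,0,0]]
    - [255,[-0.003,-0.05,0],[0,0,0]]
    - [255,[-0.003,-0.06,0],[0,0,0]]

```text
t: 19.97
tcp_pos: [589.9, 186.4, 172.5]
orientation: [[-0.981, 0.195, 0.002], [0.195, 0.981, 0.001], [-0.002, 0.001, -1.0]]
contact_force: [0.5, 1.1, -1.4]
gripper_width: 0.6
```

>>> send_rows:
  series:
    - [255,[0,-0.009,0],[0,0,0]]
    - [255,[0,-0.018,0.002],[0,0,0]]
    - [255,[0,-0.027,0.005],[0,0,0]]
    - [255,[0,-0.036,0.009],[0,0,0]]
    - [255,[0,-0.043,0.014],[0,0,0]]

```text
t: 20.38
tcp_pos: [581.1, 145.1, 157.2]
orientation: [[-0.981, 0.193, 0.0], [0.193, 0.981, -0.0], [-0.0, -0.0, -1.0]]
contact_force: [0.4, 0.4, 1.1]
gripper_width: 0.5
```

```bash
python3 - <<'E'
from h import *
plan(st(0,113,137),Rdown(90+SY)); print(inv(telemetry.read_state()["tcp_pos"]))
p=snapshot("scene");cv2.imwrite("pics/sc10.png",cv2.resize(p["image"][120:310,220:440],None,fx=3,fy=3))
p=snapshot("side");W,r,c=cloud(p);l=inv(W);col=p["image"][r,c].astype(int)
k=(np.abs(l[:,0])<85)&(l[:,1]>60)&(l[:,1]<200)&(W[:,2]>72)&(W[:,2]<195)&(col[:,0]>col[:,2]+20)
print(np.percentile(l[k,1],[1,99]),np.percentile(W[k,2],[1,99]))
E
```

```text
t 20.38 tcp [581.1 145.1 157.2] F [0.4 0.4 1.1] w 0.5 -> shift [ 0.0026 -0.0195  0.0202] turn [-0.    0.02  0.06] dist 28
[  2.54946326 132.4546545 ]
[103.12389749 171.52473899] [ 74.32597545 174.40647261]
```

View pics/sc10.png

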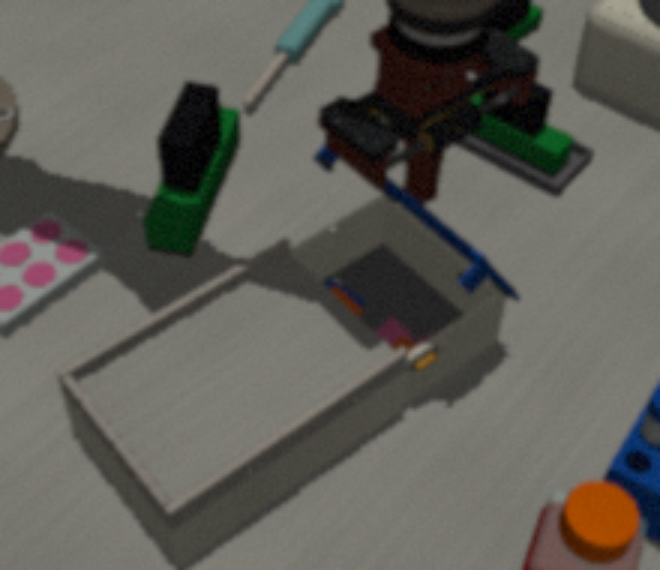

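The cover is following the tool at about 60°, with its edge from (330,155) to (510,295). The tips are behind it at (425,185).

>>> send_rows:
  series:
    - [255,[0,-0.006,0.006],[0,0,0]]
    - [255,[0,-0.012,0.012],[0,0,0]]
    - [255,[0,-0.019,0.019],[0,0,0]]
    - [255,[0,-0.025,0.027],[0,0,0]]
    - [255,[0,-0.03,0.034],[0,0,0]]

```text
t: 20.9
tcp_pos: [575.0, 115.9, 122.2]
orientation: [[-0.981, 0.193, -0.001], [0.193, 0.981, -0.0], [0.001, -0.001, -1.0]]
contact_force: [0.1, 0.4, 0.5]
gripper_width: 0.5
```

>>> send_rows:
  series:
    - [255,[0,-0.006,0.007],[0,0,0]]
    - [255,[0,-0.011,0.013],[0,0,0]]
    - [255,[0,-0.015,0.019],[0,0,0]]
    - [255,[0,-0.018,0.023],[0,0,0]]
    - [255,[0,-0.02,0.026],[0,0,0]]

```text
t: 21.32
tcp_pos: [571.3, 96.7, 96.7]
orientation: [[-0.981, 0.193, -0.001], [0.193, 0.981, -0.0], [0.001, -0.0, -1.0]]
contact_force: [-0.8, 0.3, 0.3]
gripper_width: 0.5
```

```bash
python3 - <<'E'
from h import *
plan(st(0,70,88),Rdown(90+SY)); print(inv(telemetry.read_state()["tcp_pos"]))
p=snapshot("scene");cv2.imwrite("pics/sc11.png",cv2.resize(p["image"][120:310,220:440],None,fx=3,fy=3))
E
```

```text
t 21.32 tcp [571.3  96.7  96.7] F [-0.8  0.3  0.3] w 0.5 -> shift [ 0.0023 -0.013   0.0087] turn [-0.02 -0.03  0.06] dist 16
[ 2.28336257 83.0313072 ]
```

View pics/sc11.png

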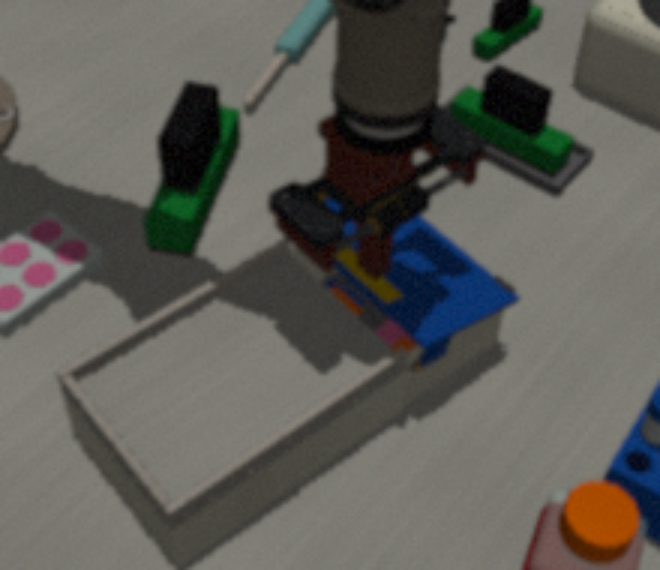

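>>> send_rows:
  series:
    - [255,[0.001,-0.004,0.004],[0,0,0]]
    - [255,[0.002,-0.007,0.008],[0,0,0]]
    - [255,[0.002,-0.01,0.012],[0,0,0]]
    - [255,[0.002,-0.011,0.016],[0,0,0]]
    - [255,[0.002,-0.012,0.019],[0,0,0]]

```text
t: 21.78
tcp_pos: [568.3, 87.5, 79.0]
orientation: [[-0.981, 0.192, 0.003], [0.192, 0.981, 0.002], [-0.002, 0.003, -1.0]]
contact_force: [0.1, 3.0, 3.3]
gripper_width: 0.5
```

>>> send_rows:
  series:
    - [255,[0,0,0.001],[0,0,0]]
    - [255,[0,0,0.002],[0,0,0]]
    - [255,[0,0,0.003],[0,0,0]]
    - [255,[0,0,0.004],[0,0,0]]
    - [255,[0,0,0.004],[0,0,0]]

```text
t: 22.2
tcp_pos: [567.1, 85.4, 75.1]
orientation: [[-0.981, 0.193, -0.001], [0.193, 0.981, -0.0], [0.001, -0.0, -1.0]]
contact_force: [-3.0, 0.4, 9.4]
gripper_width: 0.4
```

>>> send_rows:
  series:
    - [255,[0,0,0.001],[0,0,0]]
    - [255,[0,0,0.002],[0,0,0]]
    - [255,[0,0,0.003],[0,0,0]]
    - [255,[0,0,0.003],[0,0,0]]
    - [255,[0,0,0.003],[0,0,0]]

```text
t: 22.62
tcp_pos: [567.3, 85.4, 74.7]
orientation: [[-0.981, 0.194, -0.0], [0.194, 0.981, 0.001], [0.0, 0.001, -1.0]]
contact_force: [-11.8, -1.6, 34.1]
gripper_width: 0.6
```

A firm stop at 34 N, so the cover is shut against the rim. I'll retract.

>>> send_rows:
  series:
    - [255,[0,0,-0.006],[0,0,0]]
    - [255,[0,0,-0.02],[0,0,0]]
    - [255,[0,0,-0.05],[0,0,0]]
    - [255,[0,0,-0.085],[0,0,0]]
    - [255,[0,0,-0.12],[0,0,0]]

```text
t: 23.03
tcp_pos: [566.1, 84.9, 191.8]
orientation: [[-0.981, 0.194, -0.003], [0.194, 0.981, -0.001], [0.002, -0.002, -1.0]]
contact_force: [0.3, 0.1, 0.4]
gripper_width: 0.7
```

>>> send_rows:
  series:
    - [255,[0,-0.03,-0.03],[0,0,0]]
    - [255,[0,-0.06,-0.05],[0,0,0]]
    - [255,[0,-0.09,-0.06],[0,0,0]]
    - [255,[0,-0.11,-0.06],[0,0,0]]
    - [255,[0,-0.12,-0.06],[0,0,0]]

```text
t: 23.45
tcp_pos: [543.3, -35.9, 252.0]
orientation: [[-0.98, 0.197, 0.001], [0.197, 0.98, -0.001], [-0.001, -0.001, -1.0]]
contact_force: [-0.5, -0.1, 0.4]
gripper_width: -0.1
```

```bash
python3 - <<'E'
from h import *
plan(st(0,70,88),Rdown(90+SY))
for n in ["scene","side","wrist"]:
    p=snapshot(n);W,r,c=cloud(p);l=inv(W);col=p["image"][r,c].astype(int)
    cv2.imwrite(f"pics/{n}12.png",p["image"])
    k=(np.abs(l[:,0])<88)&(l[:,1]>57)&(l[:,1]<172)&(np.abs(W[:,2]-75)<30)
    if k.sum()>50:
        f=np.polyfit(l[k,1],W[k,2],1); print(n,k.sum(),"z med",np.median(W[k,2]),"theta",-np.arctan(f[0]))
    s=(W[:,0]>430)&(W[:,0]<640)&(W[:,1]>340)&(W[:,1]<470)&(W[:,2]>82)&(W[:,2]<95)
    if s.sum()>20: print("scr top",W[s].mean(0))
    for d in models.trace("tipbox",p)[:1]:
        q,_,_=cloud(p,d["region"]);top=q[q[:,2]>66];print("tip",d["confidence"],cv2.minAreaRect(top[:,:2].astype(np.float32)))
E
```

```text
t 23.45 tcp [543.3 -35.9 252. ] F [-0.5 -0.1  0.4] w -0.1 -> shift [0.0012 0.1226 0.1639] turn [-0.05  0.05 -0.19] dist 205
scene 2124 z med 74.06678549307935 theta -0.0060214260384540115
scr top [526.72558124 402.87299112  86.46523535]
tip 0.85 ((506.0447082519531, -399.6520080566406), (74.53327178955078, 116.9646987915039), 79.75540161132812)
side 991 z med 75.68827026865699 theta -0.002225053916278168
scr top [524.69989312 399.38226674  88.06786401]
tip 0.67 ((505.8128967285156, -402.4360046386719), (79.4434814453125, 115.0394287109375), 80.35447692871094)
wrist 16892 z med 75.26460207205216 theta -0.001247854539620413
tip 0.83 ((505.9855651855469, -390.0003662109375), (59.19612121582031, 115.38839721679688), 80.03236389160156)
```

View pics/wrist12.png

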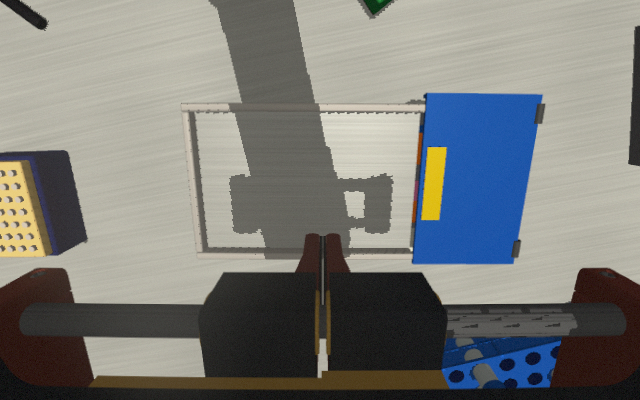

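View pics/scene12.png

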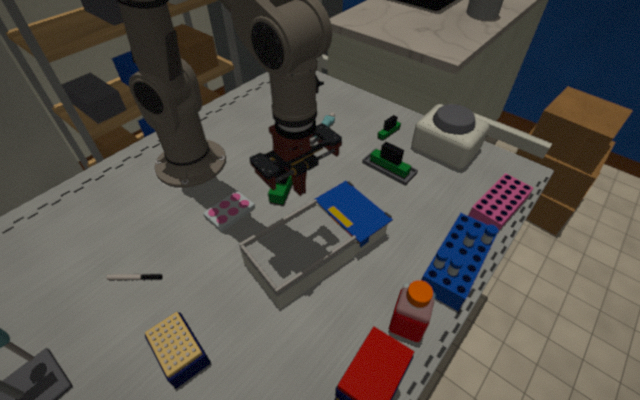

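The cover is flat at a height of 75 mm, and the scraper stands in its rest. The tip box hasn't moved. One settling call, then I'll hand in.

>>> send_rows:
  series:
    - [255,[0,0,0],[0,0,0]]
    - [255,[0,0,0],[0,0,0]]
    - [255,[0,0,0],[0,0,0]]
    - [255,[0,0,0],[0,0,0]]
    - [255,[0,0,0],[0,0,0]]

```text
t: 24.17
tcp_pos: [544.1, -31.7, 251.3]
orientation: [[-0.981, 0.193, -0.0], [0.193, 0.981, 0.0], [0.0, -0.0, -1.0]]
contact_force: [-0.2, 0.7, 0.4]
gripper_width: 1.0
```

```bash
python3 -c "
from rig import job
print(job.hand_in())"
```

```text
the job is handed in; nothing more can be done
None
```

The whole sequence ran without a stop and I handed the job in at about 24 s of the 72 s allowed; the hand-in reports no verdict. I wiped all five shards into the trough with one scraper stroke, set the scraper back in its rest and pressed the cover shut.

What the last checks showed:
- **Shards:** before I closed the cover, the wrist camera found all five in the trough, at station y of about 76 to 114 mm and no higher than about 30 mm. The panel was empty. After closing, I could see only slivers through the gap at the cover's edge, so I could not re-measure them.
- **Scraper:** it is upright in its rest and released. Its top is at 86 to 88 mm, where about 88 mm is expected. The scene camera puts it within 3 mm of the rest's middle; the side camera, with a partial view, reads about 6 mm off in y.
- **Cover:** all three cameras put it within 0.006 rad of shut, with its top face at 74 to 76 mm. I pressed to 34 N against a firm stop, and it stayed down after the tool lifted away.
- **Tip box:** the scene and side cameras put it where it was at the start. The wrist view cut it off, so its centre there reads about 10 mm different.
- **Robot:** it is standing clear and touching nothing.

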